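# Put the toys to bed and turn the sign to the moon

### The arm

A 6-joint arm with a two-finger parallel gripper is mounted at the origin on the work surface. World frame = base frame: x ahead of the robot, y to its left, z up, the work surface at z = 0. Lengths are in m, angles in rad, forces in N, time in s.
With the tool pointing down it reaches from about 0.25 to 0.775 m from the base axis. Payload 4 kg.
Tool frame: the origin (TCP) lies on the mounting face of the last link; the fingertips stand 199 mm ahead of it and the grasp point (between the pads) lies 180 mm ahead of it; z points along the fingers, y is the line along which they close (so a half turn about z gives the same grasp; the last joint's range is limited). The gripper opens to 94 mm and grips with 3 to 60 N. Pads are 16 mm wide; open, the fingers measure 119 mm over their backs; the gripper's body (75 mm by 177 mm) begins 78 mm behind the grasp point.
Start: joints at [1.216, 0.087, 1.371, -0, 1.684, -0.103], TCP at [0.137, 0.533, 0.405] pointing down, gripper open.
Joint ranges: [-3.1, 3.1], [-0.76, 2.03], [0.27, 2.55], [-1.08, 4.22], [0.17, 2.65], [-2.57, 2.57]. Speed limits (rad/s): [2.79, 2.79, 3.14, 3.14, 3.14, 3.14].

### API

Orientations are given as a 3x3 rotation matrix whose columns are the frame's x, y, z axes.
In Python, from cell import arm gives the robot as it stands.
- The arm moves only by the tool step_arm, never from a script. Its arguments are lists of equal length, an entry for each row: "delta_pos": the shift along the world's x, y, z in m, a list of three; "turn": the turn about the world's z in degrees; "fingers": the opening, from 0 (shut) to 1 (fully open). In form: {"delta_pos": [[tx, ty, tz], ...], "turn": [turn, ...], "fingers": [fingers, ...]}. A call has exactly 8 rows; each row shifts and turns the commanded pose from where the row before left it; what a row does not reach is not made up. A row lasts 1/10 s, in which the tool goes at most 50 mm and 8.59 degrees, less where a joint would pass 70% of its speed; a pose out of reach is approached as far as the arm can. A call is refused whole if a number of a shift passes 0.05 or a number of a turn 8.59, either way. A call with a gripper value outside its range is refused whole. The fingers move at their own pace and stop on an object; the grip force is fixed at half the most. Time passes only in rows, so rows that do not move let the fingers close, or fill a call up. It gives the time, the measured TCP pose, the force, the opening and the grip force at its end, in the units of the state.
- arm.observe(): the state, without advancing time (a new reading comes with each control period).
- arm.snapshot(name): name is "side" or "top" or "wrist"; returns the picture (420x560x3 uint8, red, green, blue); there is no depth.
- arm.calibration(name): a dict with "K" (3x3 intrinsics, pixels), "eye" and "rotation" of the camera in the world; the wrist camera has in their place "tool_from_camera" (4x4, takes a point from camera to tool coordinates, whose origin is the TCP and whose axes are the flange's). Camera axes: x right, y up, looking along -z (the intrinsics and any distortion apply to the point x, -y, -z); pixel columns grow to the right and rows downward; lengths in m; the calibration is good to about 2 mm. A picture is of the moment at which its call begins: read the wrist's pose just before it. calibration takes no time and is no camera call.
- arm.sign_off(): hands the job in; it is judged then, once.
The state is a dict: "t": time; "joint_positions": joint angles; "qvel": joint speeds; "joint_efforts": joint torques, N m; "eef_pos": TCP position; "orientation": TCP orientation; "force": force on the tool from outside, world axes, zero at the start; "torque": the same for the moment, N m; "width": finger opening in m; "grip_force": force on a finger pad.
Only numpy, scipy, OpenCV 4.12 (cv2) and the standard library are available. Lean on these libraries where they do the work, as an engineer would, in place of code of your own. Each camera call takes 0.05 s, during which the arm holds its last target. There are 200 camera calls.

### The job

Nap time: slide the caddy's tray right across to its far stop, put every toy that lies on the changing top down into the empty bay this uncovers, and slide the tray fully home over them. The comb belongs lying flat in the tray, and the day-and-night sign must be spun half a turn so that the moon faces the way the sun did, square with its foot. Leave the pump bottle, the bowl and the giraffe on its turntable where they stand.

Things in the scene. Friction and masses are not known exactly. Their poses are not given: they have to be found in the camera images.
- caddy: open plywood caddy with two bays side by side, fixed: 220 mm (x) by 368 mm (y), walls 10 mm thick and 85 mm high, floor 8 mm, an 8 mm divider 78 mm high across the middle (y = 0). Origin: centre of its underside; z up. The toy bay is the -y half (clear 200 mm in x, 170 mm in y, 77 mm deep, empty); the +y half is packed with four round cream tins, their tops 65 mm above the work surface
- toy_bay (a point): centre of the inner floor of the toy bay, 8 mm above the work surface; axes as the caddy's
- tray (a joint): shallow wooden tray that runs along the caddy's rim: 0 = home stop, right over the toy bay; 0.178 m = far stop, over the tins, the toy bay uncovered; grows towards the caddy's +y. Starts within 30 mm of home; stays where it is left; friction 1.5 N. Outside 220 mm (x) by 170 mm (y); underside 86 mm, rim 120 mm above the work surface. Whatever in the bay stands above 85 mm blocks it
- tray_grip (a point): middle of the top edge of the tray's grip tab, 144 mm above the work surface, moves with the tray. The tab stands on the tray's +y end wall and rises 24 mm above the rim: 60 mm long along the caddy's x, 10 mm thick along its y; pinch it from above across y
- tray_floor (a point): centre of the tray's inner floor, 91 mm above the work surface, moves with the tray; axes as the caddy's. Clear floor 204 mm (x) by 150 mm (y), walls 29 mm high inside
- stand: fixed foot of the day-and-night sign: an oblong wooden foot 75 mm (x) by 140 mm (y), 18 mm high, with an upright brass spindle at its centre. Origin: centre of the underside; z up. The sign is read from its +x side, the long side away from the robot
- sign (a joint): turn of the sign's board about the upright spindle, rad, counter-clockwise from above: 0 = board parallel to the foot's long side, the SUN facing the foot's +x; +pi or -pi (half a turn either way) = the MOON facing the foot's +x. It turns both ways, to 3.9 rad at most, and stays where it is left (friction 0.02 N m). Starts within 0.3 rad of 0
- sign_top (a point): middle of the top edge of the sign's board, on the spindle axis, 162 mm above the work surface; turns with the board (y along its width, x through its thickness towards the sun). The wooden board is 110 mm wide, 115 mm high, 12 mm thick; lower edge 47 mm above the work surface; the top edge is free and can be pinched from above
- sun_face (a point): middle of the face with the white sun (disc with eight rays)
- moon_face (a point): middle of the face with the white crescent moon
- car: toy: wooden car 68 mm long (x), 34 mm wide (y), 39 mm high, wheels do not turn. Origin: centre of its underside, z up. May be absent
- duck: toy: wooden duck, body 62 mm long (x), 34 mm wide (y), 30 mm high, with a head to 50 mm high, 15 mm ahead (+x) of the middle. Origin: centre of its underside, z up. May be absent
- teether: toy: silicone teething ring lying flat, 54 mm outer and 28 mm inner diameter, 15 mm high. Origin: centre of its underside, z up. May be absent
- cup: toy: plastic stacking cup standing upside down, closed top, 52 mm across at the bottom, 46 mm at the top, 42 mm high. Origin: centre of its underside, z up. May be absent
- comb: plastic comb lying flat, 140 mm long (x), 10 mm thick; its handle is the -x part, 18 mm wide (y); the toothed part takes x from -14 to 70 mm and y from -17 to 9 mm. Origin: centre of the underside, at mid-length, on the centre line of the handle, whose middle is at x = -42 mm; z up
- pump_bottle: bystander: steel pump bottle 68 mm across, 190 mm high. Origin: centre of its underside
- bowl: bystander: ceramic bowl 110 mm across, 50 mm high. Origin: centre of its underside
- giraffe: bystander: wooden giraffe 180 mm high, standing on a round plastic turntable 170 mm across and 20 mm high. Origin: centre under its feet
There are look-alikes about, which are no part of the job. Of the things shaped like the teether, the orange one is meant. There is more than one size of the stand; the job needs the larger.

How it is judged:
On the way, in this order (a step that is already met when the one before it is completed fails the run):
1. the tray is slid to its far stop, so that the toy bay is uncovered (value of joint tray above 0.168 m), for 0.2 s.
2. every toy that is there is in the toy bay (x of car in the frame of toy_bay between -0.1 and 0.1 m and y of car in the frame of toy_bay between -0.087 and 0.087 m and z of each of car, duck, teether, cup in the frame of toy_bay below 0.07 m and x of duck in the frame of toy_bay between -0.1 and 0.1 m and y of duck in the frame of toy_bay between -0.087 and 0.087 m and x of teether in the frame of toy_bay between -0.1 and 0.1 m and y of teether in the frame of toy_bay between -0.087 and 0.087 m and x of cup in the frame of toy_bay between -0.1 and 0.1 m and y of cup in the frame of toy_bay between -0.087 and 0.087 m), for 0.2 s.
3. the tray is slid back home over the toys (all of step 2 and value of joint tray below 0.01 m), for 0.2 s.
At the end, for the whole second after the job is handed in: the tray within 10 mm of home, every toy at rest in the toy bay under it, the comb lying flat in the tray (within 0.2 rad), the sign at rest within 0.2 rad of half a turn with the moon facing the foot's +x side, and the bystanders within 30 mm of where they stood (all of step 3 and x of comb in the frame of tray_floor between -0.1 and 0.1 m and y of comb in the frame of tray_floor between -0.075 and 0.075 m and z of comb in the frame of tray_floor between -0.006 and 0.02 m and (angle between comb's own z axis and vertical below 0.2 rad or angle between comb's own z axis and vertical above 2.94159 rad) and (value of joint sign between 2.94159 and 3.34159 rad or value of joint sign between -3.34159 and -2.94159 rad) and velocity of joint sign between -0.05 and 0.05 rad/s and linear speed of each of comb, car, duck, teether, cup below 0.03 m/s and distance of each of pump_bottle, bowl, giraffe from where it was at the start of the episode below 0.03 m); the robot touches nothing.
It fails at once if the pump bottle is shifted by more than 30 mm (distance of pump_bottle from where it was at the start of the episode above 0.03 m).
It fails at once if the bowl is shifted by more than 30 mm (distance of bowl from where it was at the start of the episode above 0.03 m).
It fails at once if the giraffe is shifted by more than 30 mm (distance of giraffe from where it was at the start of the episode above 0.03 m).
Of car, duck, teether, cup only 2 to 4 are there at a start; the rules pass over those that are not, and their reading is None.
At some moment in a run one of car, duck, teether, cup, comb may be knocked a few centimetres aside while the robot is not near it.
Once in a run the grip may slacken for a moment while it holds something.
It also fails if it takes over 210 s, if anything falls off the work surface, if the arm or the gripper's body presses on something with over 40 N, if the wrist force passes 120 N, or if a joint passes its speed limit or range.

## Working session

There is one attempt and no reset: what is moved stays moved. The work goes in short steps, Python scripts to look and compute and a tool call to move; the robot and the scene stay as the last step left them, time stands still between calls to the robot, and variables do not carry over. Pictures are saved under pics/ and viewed, at most 14 in all, crops included, and the job is handed in when it is done.

Besides the shell and the picture viewer there is one more tool, called after "Request:" by a JSON object that holds its "name" and its "arguments", one argument or row to a line. step_arm: Moves the arm, as the interface text tells. Its arguments: {"type":"object","properties":{"delta_pos":{"type":"array"},"turn":{"type":"array"},"fingers":{"type":"array"}},"required":["delta_pos","turn","fingers"]}

```bash
ls; mkdir -p pics; cat > h.py <<'E'
import numpy as np, cv2
from cell import arm
def snap(n,f):
    im=arm.snapshot(n); cv2.imwrite('pics/'+f,im[:,:,::-1]); return im
def cam(n,s=None):
    c=arm.calibration(n); K=np.array(c['K'])
    if 'eye' in c: return K,np.array(c['eye']),np.array(c['rotation']),c
    s=s or arm.observe(); T=np.array(c['tool_from_camera']); R=np.array(s['orientation'])
    return K,np.array(s['eef_pos'])+R@T[:3,3],R@T[:3,:3],c
def pt(n,u,v,z,s=None):
    K,e,R,c=cam(n,s); d=np.array(c.get('distortion',[0,0,0,0,0]),float).ravel()
    p=cv2.undistortPoints(np.array([[[u,v]]],float),K,d)[0,0]
    r=R@np.array([p[0],-p[1],-1]); return e+r*(z-e[2])/r[2]
def px(n,P,s=None):
    K,e,R,c=cam(n,s); q=R.T@(np.array(P)-e); d=np.array(c.get('distortion',[0,0,0,0,0]),float).ravel()
    return cv2.projectPoints(np.array([[q[0],-q[1],-q[2]]]),np.zeros(3),np.zeros(3),K,d)[0].ravel()
E
python3 - <<'E'
from h import *
for n in('side','top','wrist'):
    c=arm.calibration(n);print(n,c)
a=snap('top','top0.png');b=snap('side','side0.png')
cv2.imwrite('pics/topbig.png',cv2.resize(a,(800,600),interpolation=cv2.INTER_CUBIC)[:,:,::-1])
cv2.imwrite('pics/sidebig.png',cv2.resize(b,(800,600),interpolation=cv2.INTER_CUBIC)[:,:,::-1])
print(arm.observe())
E
```

```text
pics
side {'K': array([[388.87679659,   0.        , 277.88767957],
       [  0.        , 388.87679659, 208.55637931],
       [  0.        ,   0.        ,   1.        ]]), 'eye': array([ 0.16205977, -0.55902478,  0.6586448 ]), 'rotation': array([[ 0.83709714,  0.32640871, -0.43900538],
       [-0.54693725,  0.48276304, -0.68395869],
       [-0.0113145 ,  0.81264826,  0.58264465]])}
top {'K': array([[484.24908579,   0.        , 282.9778166 ],
       [  0.        , 484.24908579, 208.98798143],
       [  0.        ,   0.        ,   1.        ]]), 'eye': array([0.3792385 , 0.05226787, 1.22375949]), 'rotation': array([[ 0.00362559,  0.98806054, -0.15402348],
       [-0.99999193,  0.00384924,  0.00115382],
       [ 0.00173292,  0.15401806,  0.98806651]])}
wrist {'K': array([[335.69286491,   0.        , 273.77115831],
       [  0.        , 335.69286491, 213.63446989],
       [  0.        ,   0.        ,   1.        ]]), 'tool_from_camera': array([[ 8.75623405e-04,  9.73269242e-01,  2.29665445e-01,
         6.75131314e-02],
       [ 9.99999314e-01, -1.03094367e-03,  5.56300318e-04,
        -3
[... 283 characters left out ...]
7470e-07,
        1.68361835e+00, -1.03064795e-01]), 'qvel': array([-0.00044449, -0.00132563, -0.00369158, -0.00066185, -0.00202633,
        0.00149213]), 'joint_efforts': array([ 2.32820414e-03, -3.41252518e+01, -3.03301477e+01,  7.19935074e-02,
        3.04546428e-02, -9.13406097e-05]), 'eef_pos': array([0.13699309, 0.5325626 , 0.40362618]), 'orientation': array([[-9.68460268e-01,  2.49167066e-01, -6.94211732e-04],
       [ 2.49167949e-01,  9.68458476e-01, -1.87438818e-03],
       [ 2.05279431e-04, -1.98824580e-03, -9.99998002e-01]]), 'force': array([0.35088765, 0.10052828, 0.20857116]), 'torque': array([0.00526538, 0.0143922 , 0.03974379]), 'grip_force': 0.0, 'width': 0.09432025906546661}
```

View pics/topbig.png

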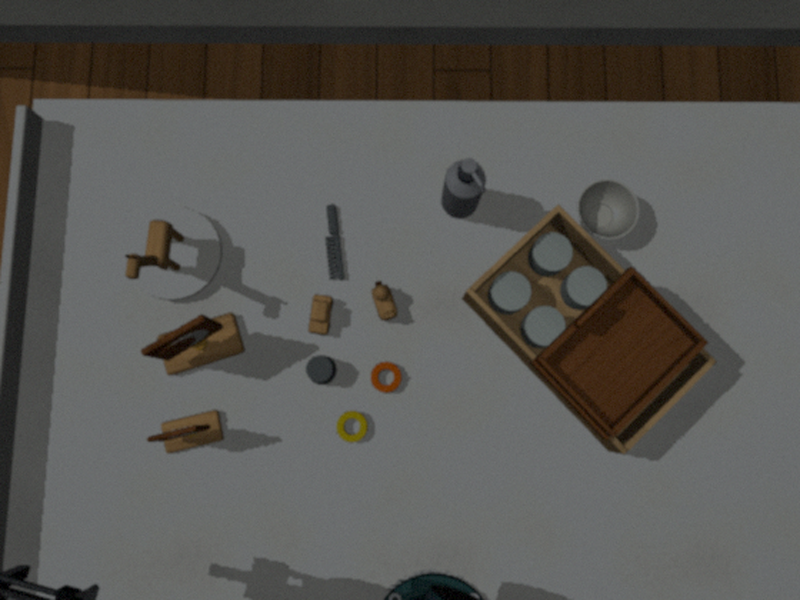

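View pics/sidebig.png

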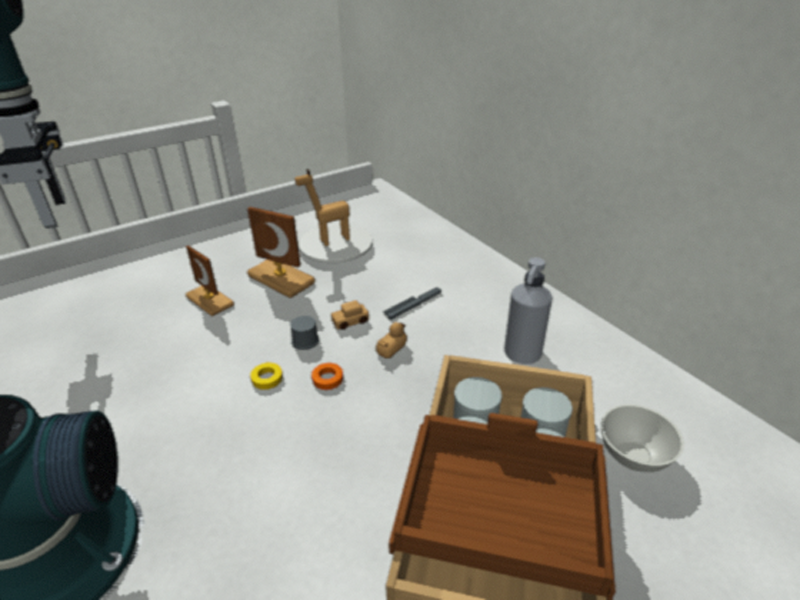

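The top view shows car (320,314), duck (385,302), cup (321,370), orange ring (387,377) and comb (335,242) in the 800 px picture. The yellow ring at (352,427) is a look-alike. The larger stand is at (203,342) and the smaller one at (192,430). The caddy is at right, with its tray near home.

```bash
python3 - <<'E'
from h import *
k=1/1.42857
P=lambda u,v,z: pt('top',u*k,v*k,z)
cs=np.array([P(*c,.085)[:2] for c in((558,208),(465,297),(620,450),(713,360))])
print('caddy',cs.round(3).tolist(),cs.mean(0),[np.linalg.norm(cs[i]-cs[(i+1)%4]).round(3) for i in range(4)])
d=cs[1]-cs[2]+cs[0]-cs[3];print('y dir deg',np.degrees(np.arctan2(d[1],d[0])))
ts=np.array([P(*c,.12)[:2] for c in((631,272),(538,360),(614,437),(706,345))]);print('tray',ts.mean(0),[np.linalg.norm(ts[i]-ts[(i+1)%4]).round(3) for i in range(4)])
ss=np.array([P(*c,.018)[:2] for c in((235,314),(245,350),(168,374),(158,340))]);print('stand',ss.mean(0),[np.linalg.norm(ss[i]-ss[(i+1)%4]).round(3) for i in range(4)],ss.round(3).tolist())
for n,u,v,z in(('car',320,314,.03),('duck',385,302,.03),('cup',321,370,.042),('ring',387,377,.015),('yellow',352,427,.015),('combH',333,206,.01),('combT',336,279,.01),('signL',143,350,.162),('signR',221,325,.162),('bottle',462,205,.05),('bowl',609,210,.05),('gir',170,253,.02),('small',192,430,.1)):
    p=P(u,v,z);print(n,p.round(3),np.hypot(*p[:2]).round(3))
E
```

```text
caddy [[0.714, -0.21], [0.56, -0.05], [0.311, -0.298], [0.456, -0.457]] [ 0.51024414 -0.25381606] [np.float64(0.222), np.float64(0.351), np.float64(0.216), np.float64(0.357)]
y dir deg 44.343885611849025
tray [ 0.46512701 -0.2975514 ] [np.float64(0.211), np.float64(0.167), np.float64(0.211), np.float64(0.165)]
stand [0.4848548 0.4042297] [np.float64(0.066), np.float64(0.138), np.float64(0.063), np.float64(0.14)] [[0.539, 0.348], [0.475, 0.328], [0.433, 0.46], [0.492, 0.481]]
car [0.538 0.197 0.03 ] 0.573
duck [0.559 0.084 0.03 ] 0.565
cup [0.44  0.192 0.042] 0.48
ring [0.43  0.08  0.015] 0.437
yellow [0.344 0.14  0.015] 0.371
combH [0.738 0.181 0.01 ] 0.76
combT [0.603 0.173 0.01 ] 0.627
signL [0.463 0.452 0.162] 0.647
signR [0.502 0.334 0.162] 0.603
bottle [ 0.729 -0.05   0.05 ] 0.73
bowl [ 0.721 -0.307  0.05 ] 0.784
gir [0.647 0.468 0.02 ] 0.799
small [0.341 0.389 0.1  ] 0.517
```

Request:
{"name": "step_arm", "arguments": {
  "delta_pos": [
    [0.016,-0.032,0.002],
    [0.016,-0.032,0.002],
    [0.016,-0.032,0.002],
    [0.016,-0.032,0.002],
    [0.016,-0.032,0.002],
    [0.016,-0.032,0.002],
    [0.016,-0.032,0.002],
    [0.016,-0.032,0.002]
  ],
  "turn": [-1.3,-1.3,-1.3,-1.3,-1.3,-1.3,-1.3,-1.3],
  "fingers": [1,1,1,1,1,1,1,1]
}}

```text
t: 0.9
eef_pos: [0.2652, 0.2753, 0.4203]
orientation: [[-0.907, 0.42, -0.0], [0.42, 0.907, -0.0], [0.0, -0.0, -1.0]]
force: [0.8, -0.6, -0.2]
width: 0.0939
grip_force: 0.0
```

Request:
{"name": "step_arm", "arguments": {
  "delta_pos": [
    [0.016,-0.032,0.002],
    [0.016,-0.032,0.002],
    [0.016,-0.032,0.002],
    [0.016,-0.032,0.002],
    [0.016,-0.032,0.002],
    [0.016,-0.032,0.002],
    [0.016,-0.032,0.002],
    [0.016,-0.032,0.002]
  ],
  "turn": [-1.3,-1.3,-1.3,-1.3,-1.3,-1.3,-1.3,-1.3],
  "fingers": [1,1,1,1,1,1,1,1]
}}

```text
t: 1.7
eef_pos: [0.3933, 0.0192, 0.4364]
orientation: [[-0.816, 0.578, -0.0], [0.578, 0.816, 0.0], [0.0, 0.0, -1.0]]
force: [0.7, 0.3, 0.1]
width: 0.0939
grip_force: 0.0
```

Request:
{"name": "step_arm", "arguments": {
  "delta_pos": [
    [0.016,-0.032,0.002],
    [0.016,-0.032,0.002],
    [0.016,-0.032,0.002],
    [0.016,-0.032,0.002],
    [0.016,-0.032,0.002],
    [0.016,-0.032,0.002],
    [0.008,-0.01,0],
    [0,0,0]
  ],
  "turn": [-1.3,-1.3,-1.3,-1.3,-1.3,-1.3,-1.3,-1.3],
  "fingers": [1,1,1,1,1,1,1,1]
}}

```text
t: 2.5
eef_pos: [0.4976, -0.1823, 0.4474]
orientation: [[-0.697, 0.717, -0.002], [0.717, 0.697, 0.002], [0.003, -0.0, -1.0]]
force: [0.2, -0.1, -0.5]
width: 0.0942
grip_force: 0.0
```

```bash
cat >> h.py <<'E'
def st():
    s=arm.observe(); R=np.array(s['orientation']); return s,np.array(s['eef_pos']),np.degrees(np.arctan2(R[1,0],R[0,0]))
E
python3 - <<'E'
from h import *
import pickle
s,p,y=st();print(s['t'],p.round(4),y.round(2),s['orientation'].round(4).tolist())
a=snap('wrist','w1.png');pickle.dump(s,open('w1.pkl','wb'))
cv2.imwrite('pics/w1b.png',cv2.resize(a,(800,600),interpolation=cv2.INTER_CUBIC)[:,:,::-1])
E
```

```text
2.5 [ 0.4976 -0.1823  0.4474] 134.2 [[-0.6971, 0.717, -0.0021], [0.717, 0.6971, 0.0015], [0.0026, -0.0005, -1.0]]
```

View pics/w1b.png

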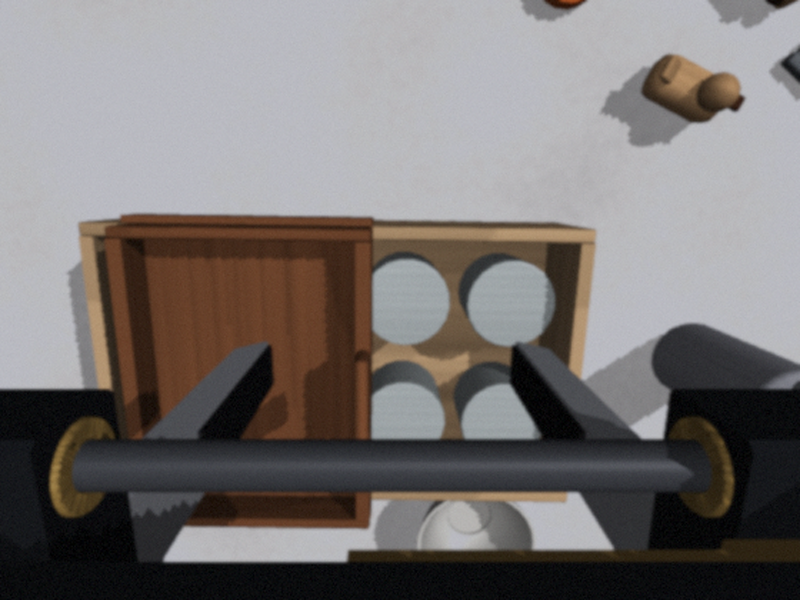

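The wrist view shows the tray rim's +y end at u≈365 between (372,220) and (370,525). Caddy corners are at (82,228), (595,232) and (566,498).

```bash
python3 - <<'E'
from h import *
import pickle
s=pickle.load(open('w1.pkl','rb'));k=.7
P=lambda u,v,z: pt('wrist',u*k,v*k,z,s)
for n,u,v,z in(('cadTL',82,225,.085),('cadTR',595,232,.085),('cadBR',566,498,.085),('trTR',373,222,.12),('trBR',369,526,.12),('trTL',106,230,.12),('tab',363,370,.144),('duckbody',685,87,.03),('head',718,92,.045)):
    print(n,P(u,v,z).round(4))
c=np.array([.5102,-.2538]);
for a in (44.3,):
    y=np.array([np.cos(np.radians(a)),np.sin(np.radians(a))]);x=np.array([y[1],-y[0]])
    for n,u,v,z in(('cadTL',82,225,.085),('cadTR',595,232,.085),('cadBR',566,498,.085),('trTR',373,222,.12),('trBR',369,526,.12),('trTL',106,230,.12)):
        p=P(u,v,z)[:2]-c;print(n,(p@x).round(4),(p@y).round(4))
E
```

```text
cadTL [ 0.3084 -0.3035  0.085 ]
cadTR [ 0.5721 -0.0535  0.085 ]
cadBR [ 0.7192 -0.2086  0.085 ]
trTR [ 0.454  -0.1559  0.12  ]
trBR [ 0.6053 -0.3182  0.12  ]
trTL [ 0.3357 -0.2782  0.12  ]
tab [ 0.5127 -0.2249  0.144 ]
duckbody [0.5563 0.0797 0.03  ]
head [0.5726 0.0865 0.045 ]
cadTL -0.1053 -0.1791
cadTR -0.1001 0.1841
cadBR 0.1136 0.1811
trTR -0.1093 0.0282
trBR 0.1125 0.0231
trTL -0.1044 -0.1419
```

Request:
{"name": "step_arm", "arguments": {
  "delta_pos": [
    [0.014,-0.029,0],
    [0.0145,-0.029,0],
    [0,0,-0.03],
    [0,0,-0.03],
    [0,0,-0.03],
    [0,0,-0.03],
    [0,0,-0.01],
    [0,0,0]
  ],
  "turn": [-0.7,0,0,0,0,0,0,0],
  "fingers": [1,1,1,1,1,1,1,1]
}}

```text
t: 3.35
eef_pos: [0.525, -0.2379, 0.3173]
orientation: [[-0.692, 0.722, -0.003], [0.722, 0.692, 0.002], [0.004, -0.001, -1.0]]
force: [0.1, 0.5, -0.3]
width: 0.0938
grip_force: 0.0
```

Request:
{"name": "step_arm", "arguments": {
  "delta_pos": [
    [0,0,0],
    [0,0,0],
    [0,0,0],
    [0,0,0],
    [0,0,0],
    [0,0,0],
    [0,0,0],
    [0,0,0]
  ],
  "turn": [0,0,0,0,0,0,0,0],
  "fingers": [0,0,0,0,0,0,0,0]
}}

```text
t: 4.15
eef_pos: [0.5255, -0.2394, 0.3186]
orientation: [[-0.691, 0.723, -0.0], [0.723, 0.691, 0.0], [0.0, 0.0, -1.0]]
force: [-0.1, 0.2, 0.7]
width: 0.0333
grip_force: 0.0
```

Request:
{"name": "step_arm", "arguments": {
  "delta_pos": [
    [0,0,0],
    [0,0,0],
    [0,0,0],
    [0,0,0],
    [0,0,0],
    [0,0,0],
    [0,0,0],
    [0,0,0]
  ],
  "turn": [0,0,0,0,0,0,0,0],
  "fingers": [0,0,0,0,0,0,0,0]
}}

```text
t: 4.95
eef_pos: [0.5255, -0.2394, 0.3187]
orientation: [[-0.69, 0.723, 0.0], [0.723, 0.69, 0.0], [-0.0, 0.0, -1.0]]
force: [-0.7, 0.6, -0.3]
width: 0.0098
grip_force: 30.0
```

Request:
{"name": "step_arm", "arguments": {
  "delta_pos": [
    [0.0109,0.0103,0],
    [0.0109,0.0103,0],
    [0.0109,0.0103,0],
    [0.0109,0.0103,0],
    [0.0109,0.0103,0],
    [0.0109,0.0103,0],
    [0.0109,0.0103,0],
    [0.0109,0.0103,0]
  ],
  "turn": [0,0,0,0,0,0,0,0],
  "fingers": [0,0,0,0,0,0,0,0]
}}

```text
t: 5.75
eef_pos: [0.6137, -0.156, 0.3187]
orientation: [[-0.691, 0.723, 0.0], [0.723, 0.691, -0.0], [-0.0, -0.0, -1.0]]
force: [-0.6, -1.6, -0.5]
width: 0.0096
grip_force: 30.0
```

Request:
{"name": "step_arm", "arguments": {
  "delta_pos": [
    [0.0109,0.0103,0],
    [0.0036,0.0034,0],
    [0.0036,0.0034,0],
    [0.0015,0.0014,0],
    [0.0015,0.0014,0],
    [0,0,0],
    [0,0,0],
    [0,0,0]
  ],
  "turn": [0,0,0,0,0,0,0,0],
  "fingers": [0,0,0,0,0,0,0,0]
}}

```text
t: 6.55
eef_pos: [0.6337, -0.1372, 0.3187]
orientation: [[-0.69, 0.724, -0.0], [0.724, 0.69, 0.0], [0.0, 0.0, -1.0]]
force: [-0.7, -1.6, -0.7]
width: 0.01
grip_force: 30.0
```

Request:
{"name": "step_arm", "arguments": {
  "delta_pos": [
    [0.0015,0.0014,0],
    [0.0015,0.0014,0],
    [0,0,0],
    [0,0,0],
    [0,0,0],
    [0,0,0],
    [0,0,0],
    [0,0,0]
  ],
  "turn": [0,0,0,0,0,0,0,0],
  "fingers": [0,0,0,0,0,0,0,0]
}}

```text
t: 7.35
eef_pos: [0.6354, -0.1359, 0.3186]
orientation: [[-0.689, 0.725, -0.005], [0.725, 0.689, -0.003], [0.001, -0.006, -1.0]]
force: [-4.9, -3.4, 1.3]
width: 0.0124
grip_force: 3.0
```

Request:
{"name": "step_arm", "arguments": {
  "delta_pos": [
    [0.0015,0.0014,0],
    [0.0015,0.0014,0],
    [0,0,0],
    [0,0,0],
    [0,0,0],
    [0,0,0],
    [0,0,0],
    [0,0,0]
  ],
  "turn": [0,0,0,0,0,0,0,0],
  "fingers": [0,0,0,0,0,0,0,0]
}}

```text
t: 8.15
eef_pos: [0.6363, -0.1355, 0.3185]
orientation: [[-0.687, 0.726, -0.014], [0.726, 0.687, -0.009], [0.003, -0.016, -1.0]]
force: [-17.3, -12.1, 4.5]
width: 0.01
grip_force: 29.9
```

Request:
{"name": "step_arm", "arguments": {
  "delta_pos": [
    [-0.0022,-0.0021,0],
    [-0.0022,-0.0021,0],
    [0,0,0],
    [0,0,0],
    [0,0,0],
    [0,0,0],
    [0,0,0],
    [0,0,0.02]
  ],
  "turn": [0,0,0,0,0,0,0,0],
  "fingers": [0,0,1,1,1,1,1,1]
}}

```text
t: 8.95
eef_pos: [0.635, -0.1352, 0.3351]
orientation: [[-0.691, 0.723, -0.007], [0.723, 0.691, 0.002], [0.006, -0.003, -1.0]]
force: [0.5, -0.2, -0.5]
width: 0.0544
grip_force: 0.0
```

Request:
{"name": "step_arm", "arguments": {
  "delta_pos": [
    [0,0,0.04],
    [0,0,0.04],
    [-0.016,0.035,0.02],
    [-0.016,0.035,0.02],
    [-0.016,0.035,0.01],
    [-0.016,0.035,0.01],
    [-0.016,0.035,0],
    [-0.016,0.035,0]
  ],
  "turn": [5,5,5,5,5,5,5,5],
  "fingers": [1,1,1,1,1,1,1,1]
}}

```text
t: 9.75
eef_pos: [0.5386, 0.0758, 0.4795]
orientation: [[-0.994, 0.106, 0.002], [0.106, 0.994, 0.001], [-0.002, 0.001, -1.0]]
force: [0.5, 0.3, -0.7]
width: 0.0938
grip_force: 0.0
```

Request:
{"name": "step_arm", "arguments": {
  "delta_pos": [
    [-0.006,0.035,0],
    [-0.006,0.035,0],
    [-0.006,0.02,0],
    [0,0,0],
    [0,0,0],
    [0,0,0],
    [0,0,0],
    [0,0,0]
  ],
  "turn": [6.5,0,0,0,0,0,0,0],
  "fingers": [1,1,1,1,1,1,1,1]
}}

```text
t: 10.55
eef_pos: [0.5218, 0.1634, 0.4787]
orientation: [[-1.0, -0.001, -0.0], [-0.001, 1.0, -0.0], [0.0, -0.0, -1.0]]
force: [-0.1, 0.9, -0.5]
width: 0.0938
grip_force: 0.0
```

```bash
python3 - <<'E'
from h import *
import pickle
s,p,y=st();print(s['t'],p.round(4),y.round(2))
a=snap('wrist','w2.png');pickle.dump(s,open('w2.pkl','wb'))
cv2.imwrite('pics/w2b.png',cv2.resize(a,(800,600),interpolation=cv2.INTER_CUBIC)[:,:,::-1])
b=snap('top','top2.png')
E
```

```text
10.55 [0.5218 0.1634 0.4787] -179.92
```

View pics/w2b.png

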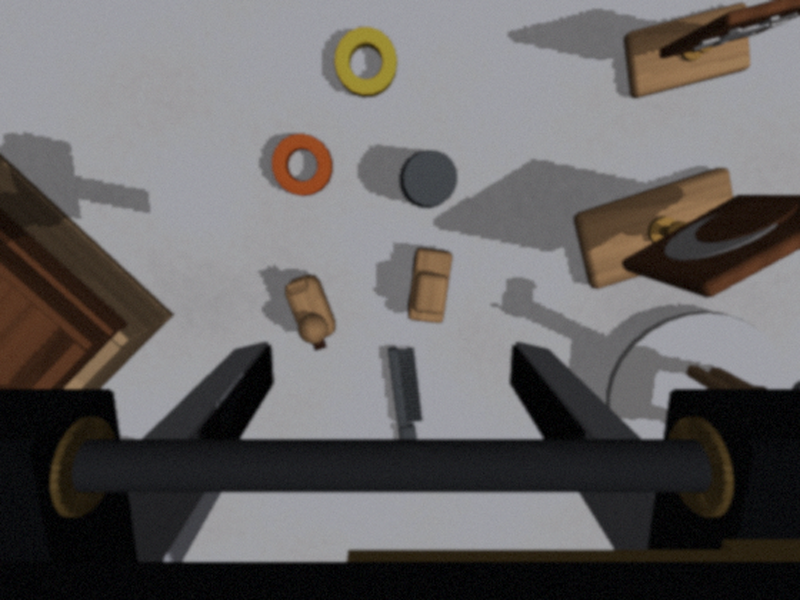

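Ring candidates are orange (302,164) and yellow (365,62); orange is the one meant. Stand candidates are (655,228) and the smaller (688,50). Confirming in one crop, while measuring.

```bash
python3 - <<'E'
from h import *
import pickle
s=pickle.load(open('w2.pkl','rb'));k=.7
P=lambda u,v,z: pt('wrist',u*k,v*k,z,s)
for n,u,v,z in(('ring',302,164,.012),('ringT',302,134,.01),('ringB',302,195,.01),('cup',428.5,179,.042),('car',431,285,.035),('car-',434,252,.03),('car+',426,320,.03),('duckhead',313,328,.045),('ducktail',299,282,.028),('beak',320,346,.04),('combtip',402,347,.01),('combtooth',420,418,.01),('combjn',398,420,.01),('handle',408,433,.01)):
    p=P(u,v,z);print(n,p.round(4))
f=[P(u,v,.018)[:2] for u,v in((576,215),(597,286),(729,170))];print('foot',np.round(f,4).tolist(),np.linalg.norm(f[0]-f[1]),np.linalg.norm(f[0]-f[2]), (f[1]+f[2])/2)
g=[P(u,v,.012)[:2] for u,v in((626,35),(634,97),(749,67))];print('small',np.linalg.norm(g[0]-g[1]),np.linalg.norm(g[1]-g[2]))
im=cv2.imread('pics/w2.png');cv2.imwrite('pics/w2c.png',cv2.resize(im[0:260,170:560],(780,520),interpolation=cv2.INTER_CUBIC))
E
```

```text
ring [0.4298 0.0831 0.012 ]
ringT [0.4042 0.0837 0.01  ]
ringB [0.4569 0.0816 0.01  ]
cup [0.4434 0.1944 0.042 ]
car [0.5354 0.1991 0.035 ]
car- [0.5063 0.2015 0.03  ]
car+ [0.5694 0.1956 0.03  ]
duckhead [0.573  0.0932 0.045 ]
ducktail [0.5343 0.079  0.028 ]
beak [0.5916 0.0981 0.04  ]
combtip [0.6023 0.174  0.01  ]
combtooth [0.6781 0.1929 0.01  ]
combjn [0.6804 0.1705 0.01  ]
handle [0.6949 0.1809 0.01  ]
foot [[0.474, 0.3303], [0.5393, 0.3559], [0.4344, 0.4622]] 0.07014992437268794 0.1377175770856703 [0.48684992 0.40904573]
small 0.05040991807978187 0.09869880568319021
```

View pics/w2c.png

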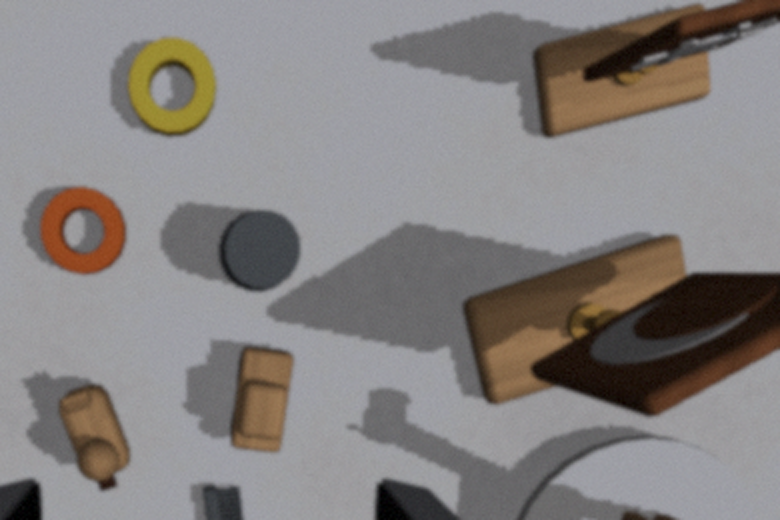

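The crop shows the orange ring clearly. The lower stand's foot measures 70×138 mm, so it is the larger one; the other is 50×99 mm. Starting with the cup.

Request:
{"name": "step_arm", "arguments": {
  "delta_pos": [
    [-0.026,0.01,-0.04],
    [-0.026,0.01,-0.04],
    [-0.0264,0.011,-0.04],
    [0,0,-0.04],
    [0,0,-0.04],
    [0,0,-0.04],
    [0,0,-0.033],
    [0,0,0]
  ],
  "turn": [0,0,0,0,0,0,0,0],
  "fingers": [1,1,1,1,1,1,1,1]
}}

```text
t: 11.45
eef_pos: [0.442, 0.1948, 0.2026]
orientation: [[-1.0, -0.003, -0.006], [-0.003, 1.0, -0.002], [0.006, -0.002, -1.0]]
force: [-0.1, 0.1, 0.5]
width: 0.094
grip_force: 0.0
```

Request:
{"name": "step_arm", "arguments": {
  "delta_pos": [
    [0,0,0],
    [0,0,0],
    [0,0,0],
    [0,0,0],
    [0,0,0],
    [0,0,0],
    [0,0,0],
    [0,0,0]
  ],
  "turn": [0,0,0,0,0,0,0,0],
  "fingers": [0,0,0,0,0,0,0,0]
}}

```text
t: 12.25
eef_pos: [0.4431, 0.1954, 0.206]
orientation: [[-1.0, -0.003, 0.0], [-0.003, 1.0, 0.0], [-0.0, 0.0, -1.0]]
force: [-0.7, 0.8, 2.7]
width: 0.0474
grip_force: 31.6
```

Request:
{"name": "step_arm", "arguments": {
  "delta_pos": [
    [0,0,0.04],
    [0,0,0.04],
    [0,0,0.04],
    [-0.0034,-0.0385,0.04],
    [-0.0034,-0.0385,0.04],
    [-0.0034,-0.0385,0],
    [-0.0034,-0.0385,0],
    [-0.0034,-0.0385,0]
  ],
  "turn": [0,0,0,-3.9,-3.9,-3.9,-3.9,-3.9],
  "fingers": [0,0,0,0,0,0,0,0]
}}

```text
t: 13.05
eef_pos: [0.4262, 0.0094, 0.3978]
orientation: [[-0.943, 0.333, 0.001], [0.333, 0.943, -0.0], [-0.001, 0.0, -1.0]]
force: [0.0, -0.8, -1.1]
width: 0.0476
grip_force: 31.5
```

Request:
{"name": "step_arm", "arguments": {
  "delta_pos": [
    [-0.0034,-0.0385,0],
    [-0.0034,-0.0385,0],
    [-0.0034,-0.0385,0],
    [-0.0034,-0.0385,0],
    [-0.0034,-0.0385,0],
    [-0.0034,-0.0385,0],
    [-0.0034,-0.0385,0],
    [0,0,0]
  ],
  "turn": [-3.9,-3.9,-3.9,-3.9,-3.9,-3.9,-3.8,0],
  "fingers": [0,0,0,0,0,0,0,0]
}}

```text
t: 13.85
eef_pos: [0.4022, -0.2624, 0.3966]
orientation: [[-0.683, 0.73, -0.002], [0.73, 0.683, -0.001], [0.001, -0.002, -1.0]]
force: [-0.2, 1.2, -0.1]
width: 0.0471
grip_force: 31.5
```

```bash
python3 - <<'E'
from h import *
import pickle
s,p,y=st();print(s['t'],p.round(4),y.round(2),s['width'])
a=snap('wrist','w3.png');pickle.dump(s,open('w3.pkl','wb'))
cv2.imwrite('pics/w3b.png',cv2.resize(a,(800,600),interpolation=cv2.INTER_CUBIC)[:,:,::-1])
E
```

```text
13.85 [ 0.4022 -0.2624  0.3966] 133.11 0.04712679352617854
```

View pics/w3b.png

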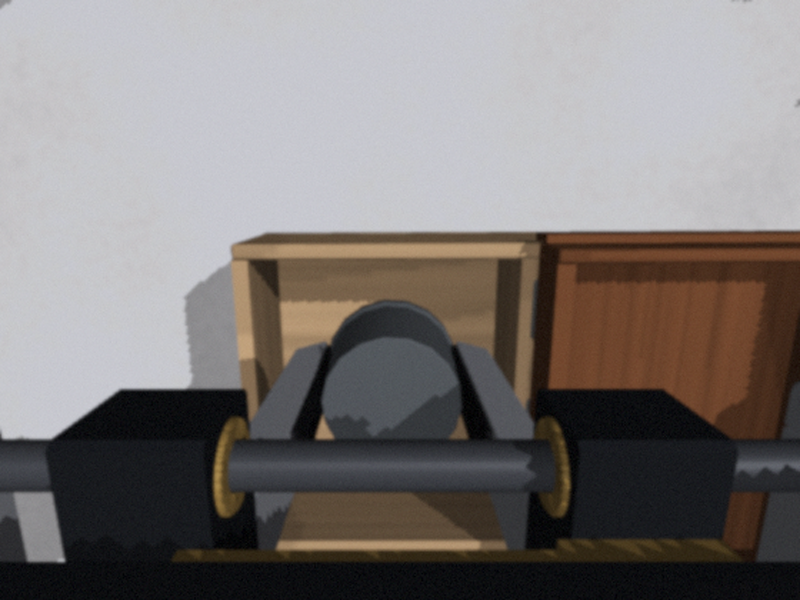

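The cup is held upright over the bay. The bay's outer corner is at (235,244) and the tray edge at u≈540.

```bash
python3 - <<'E'
from h import *
import pickle
s=pickle.load(open('w3.pkl','rb'));k=.7
a=np.radians(43.5);Y=np.array([np.cos(a),np.sin(a)]);X=np.array([Y[1],-Y[0]]);c=np.array([.514,-.255])
for n,u,v,z in(('outer',235,244,.085),('innerTL',248,259,.085),('innerTR',525,257,.085),('trayTL',548,236,.12)):
    p=pt('wrist',u*k,v*k,z,s)[:2];print(n,p.round(4),((p-c)@X).round(4),((p-c)@Y).round(4))
E
```

```text
outer [ 0.3068 -0.3019] -0.1086 -0.1826
innerTL [ 0.3184 -0.3036] -0.0994 -0.1754
innerTR [ 0.4411 -0.1868] -0.0997 -0.0059
trayTL [ 0.4316 -0.174 ] -0.1155 -0.004
```

Request:
{"name": "step_arm", "arguments": {
  "delta_pos": [
    [0,-0.0045,-0.03],
    [0,0,-0.04],
    [0,0,-0.04],
    [0,0,-0.03],
    [0,0,-0.02],
    [0,0,0],
    [0,0,0],
    [0,0,0]
  ],
  "turn": [0.4,0,0,0,0,0,0,0],
  "fingers": [0,0,0,0,0,0,0,0]
}}

```text
t: 14.7
eef_pos: [0.4034, -0.2631, 0.2392]
orientation: [[-0.694, 0.72, 0.002], [0.72, 0.694, -0.001], [-0.002, 0.0, -1.0]]
force: [-0.1, -1.0, -0.5]
width: 0.0475
grip_force: 31.5
```

Request:
{"name": "step_arm", "arguments": {
  "delta_pos": [
    [0,0,0],
    [0,0,0],
    [0,0,0],
    [0,0,0],
    [0,0,0.04],
    [0,0,0.04],
    [0,0,0.04],
    [0,0,0.04]
  ],
  "turn": [0,0,0,0,0,0,0,0],
  "fingers": [0.72,0.72,0.72,0.72,0.72,0.72,0.72,0.72]
}}

```text
t: 15.5
eef_pos: [0.4027, -0.2632, 0.3992]
orientation: [[-0.693, 0.721, 0.0], [0.721, 0.693, 0.0], [-0.0, 0.0, -1.0]]
force: [0.5, 0.3, -0.6]
width: 0.0676
grip_force: 0.0
```

Request:
{"name": "step_arm", "arguments": {
  "delta_pos": [
    [0.003,0.0384,0],
    [0.003,0.0384,0],
    [0.003,0.0384,0],
    [0.003,0.0384,0],
    [0.003,0.0384,0],
    [0.003,0.0384,0],
    [0.003,0.0384,0],
    [0.003,0.0384,0]
  ],
  "turn": [0,0,0,0,0,0,0,0],
  "fingers": [1,1,1,1,1,1,1,1]
}}

```text
t: 16.3
eef_pos: [0.4266, 0.0453, 0.3978]
orientation: [[-0.693, 0.721, 0.001], [0.721, 0.693, -0.0], [-0.001, 0.001, -1.0]]
force: [-0.3, 0.3, -0.2]
width: 0.0941
grip_force: 0.0
```

Request:
{"name": "step_arm", "arguments": {
  "delta_pos": [
    [0.0033,0.0388,0],
    [0,0,0],
    [0,0,0],
    [0,0,0],
    [0,0,0],
    [0,0,0],
    [0,0,0],
    [0,0,0]
  ],
  "turn": [0,0,0,0,0,0,0,0],
  "fingers": [1,1,1,1,1,1,1,1]
}}

```text
t: 17.1
eef_pos: [0.4303, 0.0821, 0.3977]
orientation: [[-0.692, 0.722, 0.0], [0.722, 0.692, 0.0], [-0.0, 0.0, -1.0]]
force: [-0.4, 0.0, -0.1]
width: 0.0941
grip_force: 0.0
```

```bash
python3 - <<'E'
from h import *
s,p,y=st();print(s['t'],p.round(4),y.round(2),s['width'])
for n in('wrist','top'):
    a=snap(n,'r_'+n+'.png');h=cv2.cvtColor(a,cv2.COLOR_RGB2HSV)
    m=cv2.inRange(h,(5,190,80),(16,255,255));N,l,stt,c=cv2.connectedComponentsWithStats(m)
    for i in range(1,N):
        if stt[i,4]>60:
            x0,y0,w,hh=stt[i,:4];print(n,stt[i],pt(n,x0+w/2-.5,y0+hh/2-.5,.012,s).round(4))
E
```

```text
17.1 [0.4303 0.0821 0.3977] 133.81 0.09406369990408107
wrist [ 253  174   45   45 1040] [0.43   0.0827 0.012 ]
```

Ring confirmed at (0.430, 0.083).

Request:
{"name": "step_arm", "arguments": {
  "delta_pos": [
    [0,0,-0.04],
    [0,0,-0.04],
    [0,0,-0.04],
    [0,0,-0.04],
    [0,0,-0.025],
    [0,0,-0.0095],
    [0,0,0],
    [0,0,0]
  ],
  "turn": [0,0,0,0,0,0,0,0],
  "fingers": [1,1,1,1,1,1,1,1]
}}

```text
t: 18.0
eef_pos: [0.431, 0.0827, 0.2046]
orientation: [[-0.693, 0.721, 0.003], [0.721, 0.693, 0.0], [-0.002, 0.002, -1.0]]
force: [-0.4, 0.5, -0.3]
width: 0.0939
grip_force: 0.0
```

Request:
{"name": "step_arm", "arguments": {
  "delta_pos": [
    [0,0,0],
    [0,0,0],
    [0,0,0],
    [0,0,0],
    [0,0,0],
    [0,0,0],
    [0,0,0],
    [0,0,0]
  ],
  "turn": [0,0,0,0,0,0,0,0],
  "fingers": [0,0,0,0,0,0,0,0]
}}

```text
t: 18.8
eef_pos: [0.4303, 0.0827, 0.2033]
orientation: [[-0.693, 0.721, 0.0], [0.721, 0.693, 0.0], [-0.0, 0.0, -1.0]]
force: [-0.7, -0.1, 1.0]
width: 0.0528
grip_force: 30.0
```

Request:
{"name": "step_arm", "arguments": {
  "delta_pos": [
    [0,0,0.04],
    [0,0,0.04],
    [0,0,0.04],
    [0.0055,-0.0373,0.04],
    [0.0055,-0.0373,0.04],
    [0.0055,-0.0373,0],
    [0.0055,-0.0373,0],
    [0.0055,-0.0373,0]
  ],
  "turn": [0,0,0,0,0,0,0,0],
  "fingers": [0,0,0,0,0,0,0,0]
}}

```text
t: 19.6
eef_pos: [0.4566, -0.0986, 0.3961]
orientation: [[-0.693, 0.721, 0.001], [0.721, 0.693, -0.0], [-0.001, 0.0, -1.0]]
force: [1.0, 0.1, -0.6]
width: 0.0528
grip_force: 30.0
```

Request:
{"name": "step_arm", "arguments": {
  "delta_pos": [
    [0.0055,-0.0373,0],
    [0.0055,-0.0373,0],
    [0.0055,-0.0373,0],
    [0.0055,-0.0373,0],
    [0.0055,-0.0373,0],
    [0.0055,-0.0373,0],
    [0.0055,-0.0373,0],
    [0,0,0]
  ],
  "turn": [0,0,0,0,0,0,0,0],
  "fingers": [0,0,0,0,0,0,0,0]
}}

```text
t: 20.4
eef_pos: [0.495, -0.3623, 0.3936]
orientation: [[-0.69, 0.724, -0.002], [0.724, 0.69, 0.0], [0.002, -0.002, -1.0]]
force: [0.2, -0.2, -0.3]
width: 0.053
grip_force: 30.0
```

Request:
{"name": "step_arm", "arguments": {
  "delta_pos": [
    [0.001,-0.003,-0.03],
    [0,0,-0.04],
    [0,0,-0.04],
    [0,0,-0.03],
    [0,0,-0.016],
    [0,0,0],
    [0,0,0],
    [0,0,0]
  ],
  "turn": [0,0,0,0,0,0,0,0],
  "fingers": [0,0,0,0,0,0,0,0]
}}

```text
t: 21.2
eef_pos: [0.4969, -0.3616, 0.2426]
orientation: [[-0.693, 0.721, 0.004], [0.721, 0.693, -0.003], [-0.005, 0.001, -1.0]]
force: [-0.4, 0.7, -0.4]
width: 0.0531
grip_force: 30.0
```

Request:
{"name": "step_arm", "arguments": {
  "delta_pos": [
    [0,0,0],
    [0,0,0],
    [0,0,0],
    [0,0,0],
    [0,0,0.04],
    [0,0,0.04],
    [0,0,0.04],
    [0,0,0.04]
  ],
  "turn": [0,0,0,0,0,0,0,0],
  "fingers": [0.78,0.78,0.78,0.78,0.78,0.78,0.78,0.78]
}}

```text
t: 22.0
eef_pos: [0.496, -0.3611, 0.4015]
orientation: [[-0.693, 0.721, 0.0], [0.721, 0.693, 0.0], [0.0, 0.0, -1.0]]
force: [0.8, 0.0, -0.5]
width: 0.0729
grip_force: 0.0
```

Request:
{"name": "step_arm", "arguments": {
  "delta_pos": [
    [0.003,0.04,0],
    [0.003,0.04,0],
    [0.003,0.04,0],
    [0.003,0.04,0],
    [0.003,0.04,0],
    [0.003,0.04,0],
    [0.003,0.04,0],
    [0.003,0.04,0]
  ],
  "turn": [3,3,3,3,3,3,3,3],
  "fingers": [1,1,1,1,1,1,1,1]
}}

```text
t: 22.8
eef_pos: [0.52, -0.0396, 0.4001]
orientation: [[-0.927, 0.375, 0.001], [0.375, 0.927, 0.0], [-0.0, 0.0, -1.0]]
force: [-0.2, 0.3, 0.7]
width: 0.0939
grip_force: 0.0
```

Request:
{"name": "step_arm", "arguments": {
  "delta_pos": [
    [0.002,0.04,0],
    [0.002,0.04,0],
    [0.002,0.04,0],
    [0.002,0.04,0],
    [0.002,0.04,0],
    [0.002,0.04,0],
    [0,0,0],
    [0,0,0]
  ],
  "turn": [3,3,3,3,3,1.9,0,0],
  "fingers": [1,1,1,1,1,1,1,1]
}}

```text
t: 23.6
eef_pos: [0.5321, 0.1995, 0.3997]
orientation: [[-0.996, 0.089, -0.0], [0.089, 0.996, -0.001], [0.0, -0.001, -1.0]]
force: [0.1, 0.0, -0.3]
width: 0.0939
grip_force: 0.0
```

```bash
python3 - <<'E'
from h import *
import pickle
s,p,y=st();print(s['t'],p.round(4),y.round(2),s['width'])
a=snap('wrist','w4.png');pickle.dump(s,open('w4.pkl','wb'));snap('top','top4.png')
cv2.imwrite('pics/w4b.png',cv2.resize(a,(800,600),interpolation=cv2.INTER_CUBIC)[:,:,::-1])
E
```

```text
23.6 [0.5321 0.1995 0.3997] 174.87 0.09392068022788125
```

View pics/w4b.png

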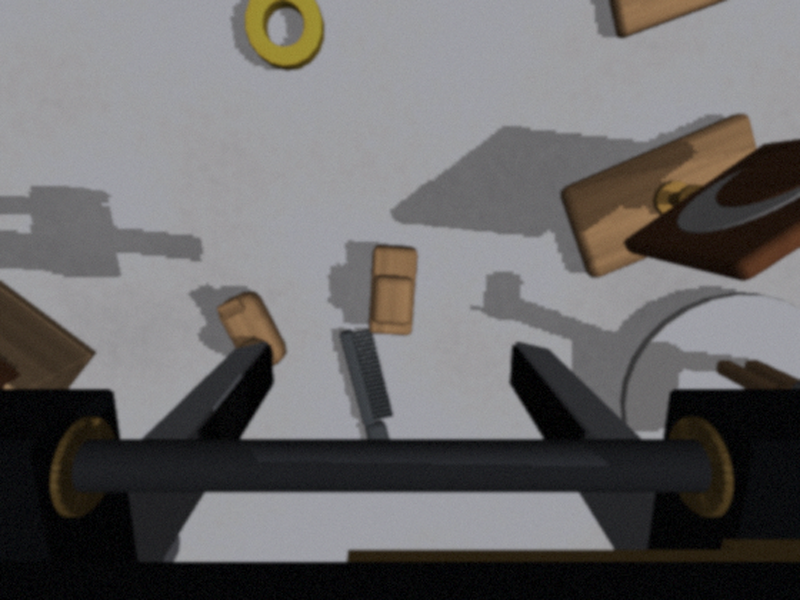

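```bash
python3 - <<'E'
from h import *
import pickle
s=pickle.load(open('w4.pkl','rb'));k=.7
P=lambda u,v,z: pt('wrist',u*k,v*k,z,s)
for n,u,v,z in(('car-',394,246,.026),('car+',391,333,.026),('carL',371,290,.03),('carR',415,290,.03),('tipL',342,334,.01),('tipR',366,331,.01),('tooth',391,416,.01),('jn',372,422,.01),('handle',376,433,.01),('duckrear',240,302,.025)):
    print(n,P(u,v,z).round(4))
E
```

```text
car- [0.5033 0.2035 0.026 ]
car+ [0.5697 0.1954 0.026 ]
carL [0.534  0.1836 0.03  ]
carR [0.5368 0.2163 0.03  ]
tipL [0.5718 0.1556 0.01  ]
tipR [0.571  0.1751 0.01  ]
tooth [0.6466 0.1885 0.01  ]
jn [0.6507 0.1721 0.01  ]
handle [0.6611 0.1745 0.01  ]
duckrear [0.5354 0.0832 0.025 ]
```

The comb has been knocked about 3 cm towards the robot; I'll measure it again later. The car is at (0.536, 0.1995), clear of it.

Request:
{"name": "step_arm", "arguments": {
  "delta_pos": [
    [0.004,0,-0.04],
    [0,0,-0.04],
    [0,0,-0.04],
    [0,0,-0.04],
    [0,0,-0.025],
    [0,0,-0.0095],
    [0,0,0],
    [0,0,0]
  ],
  "turn": [-1.9,0,0,0,0,0,0,0],
  "fingers": [0.8,0.8,0.8,0.8,0.8,0.8,0.8,0.8]
}}

```text
t: 24.5
eef_pos: [0.5371, 0.1983, 0.2072]
orientation: [[-0.992, 0.125, 0.003], [0.125, 0.992, 0.001], [-0.003, 0.001, -1.0]]
force: [0.5, 0.3, 0.9]
width: 0.0753
grip_force: 0.0
```

Request:
{"name": "step_arm", "arguments": {
  "delta_pos": [
    [0,0,0],
    [0,0,0],
    [0,0,0],
    [0,0,0],
    [0,0,0],
    [0,0,0],
    [0,0,0],
    [0,0,0]
  ],
  "turn": [0,0,0,0,0,0,0,0],
  "fingers": [0,0,0,0,0,0,0,0]
}}

```text
t: 25.3
eef_pos: [0.5362, 0.1989, 0.2055]
orientation: [[-0.992, 0.124, 0.0], [0.124, 0.992, 0.0], [-0.0, 0.0, -1.0]]
force: [-0.3, -0.2, 0.5]
width: 0.0339
grip_force: 29.9
```

Request:
{"name": "step_arm", "arguments": {
  "delta_pos": [
    [0,0,0.04],
    [0,0,0.04],
    [0,0,0.04],
    [-0.0051,-0.0409,0.04],
    [-0.0051,-0.0409,0.04],
    [-0.0051,-0.0409,0],
    [-0.0051,-0.0409,0],
    [-0.0051,-0.0409,0]
  ],
  "turn": [0,0,0,-3.3,-3.3,-3.3,-3.3,-3.3],
  "fingers": [0,0,0,0,0,0,0,0]
}}

```text
t: 26.1
eef_pos: [0.5115, 0.0034, 0.3951]
orientation: [[-0.915, 0.403, 0.0], [0.403, 0.915, -0.0], [-0.0, -0.0, -1.0]]
force: [0.6, -0.3, -1.8]
width: 0.0337
grip_force: 29.9
```

Request:
{"name": "step_arm", "arguments": {
  "delta_pos": [
    [-0.0051,-0.0409,0],
    [-0.0051,-0.0409,0],
    [-0.0051,-0.0409,0],
    [-0.0051,-0.0409,0],
    [-0.0051,-0.0409,0],
    [-0.0051,-0.0409,0],
    [-0.0046,-0.0405,0],
    [0,0,0]
  ],
  "turn": [-3.3,-3.3,-3.3,-3.3,-3.3,-3.3,-3.1,0],
  "fingers": [0,0,0,0,0,0,0,0]
}}

```text
t: 26.9
eef_pos: [0.4758, -0.2853, 0.3938]
orientation: [[-0.683, 0.73, -0.002], [0.73, 0.683, -0.001], [0.001, -0.002, -1.0]]
force: [-0.0, 0.7, -1.0]
width: 0.0338
grip_force: 29.9
```

Request:
{"name": "step_arm", "arguments": {
  "delta_pos": [
    [0,0,-0.03],
    [0,0,-0.04],
    [0,0,-0.04],
    [0,0,-0.03],
    [0,0,-0.018],
    [0,0,0],
    [0,0,0],
    [0,0,0]
  ],
  "turn": [0,0,0,0,0,0,0,0],
  "fingers": [0,0,0,0,0,0,0,0]
}}

```text
t: 27.7
eef_pos: [0.4775, -0.2811, 0.2389]
orientation: [[-0.688, 0.725, 0.003], [0.725, 0.688, -0.002], [-0.003, 0.001, -1.0]]
force: [0.5, -0.4, -0.9]
width: 0.034
grip_force: 29.9
```

Request:
{"name": "step_arm", "arguments": {
  "delta_pos": [
    [-0.003,-0.009,0],
    [0,0,0],
    [0,0,0],
    [0,0,0],
    [0,0,0],
    [0,0,0],
    [0,0,0.03],
    [0,0,0.04]
  ],
  "turn": [0,0,0,0,0,0,0,0],
  "fingers": [0,0,0.55,0.55,0.55,0.55,0.55,0.55]
}}

```text
t: 28.5
eef_pos: [0.4732, -0.2895, 0.3048]
orientation: [[-0.688, 0.726, -0.005], [0.726, 0.688, 0.004], [0.007, -0.001, -1.0]]
force: [1.8, -0.7, 0.8]
width: 0.0518
grip_force: 0.0
```

Request:
{"name": "step_arm", "arguments": {
  "delta_pos": [
    [0,0,0.04],
    [0,0.02,0.04],
    [0.006,0.041,0.01],
    [0.006,0.041,0],
    [0.006,0.041,0],
    [0.006,0.041,0],
    [0.006,0.041,0],
    [0.006,0.041,0]
  ],
  "turn": [6,6,6,6,6,6,6,6],
  "fingers": [1,1,1,1,1,1,1,1]
}}

```text
t: 29.3
eef_pos: [0.5097, -0.0223, 0.3972]
orientation: [[-1.0, -0.03, 0.001], [-0.03, 1.0, 0.0], [-0.001, 0.0, -1.0]]
force: [0.6, 0.4, 1.2]
width: 0.0939
grip_force: 0.0
```

Request:
{"name": "step_arm", "arguments": {
  "delta_pos": [
    [0.005,0.041,0],
    [0.005,0.041,0],
    [0,0.01,0],
    [0,0,0],
    [0,0,0],
    [0,0,0],
    [0,0,0],
    [0,0,0]
  ],
  "turn": [6,6,6,0,0,0,0,0],
  "fingers": [1,1,1,1,1,1,1,1]
}}

```text
t: 30.1
eef_pos: [0.5199, 0.0671, 0.3971]
orientation: [[-0.943, -0.331, 0.0], [-0.331, 0.943, 0.0], [-0.0, 0.0, -1.0]]
force: [-1.2, 0.4, 0.4]
width: 0.0941
grip_force: 0.0
```

```bash
python3 - <<'E'
from h import *
import pickle
s,p,y=st();print(s['t'],p.round(4),y.round(2),s['width'])
a=snap('wrist','w5.png');pickle.dump(s,open('w5.pkl','wb'))
cv2.imwrite('pics/w5b.png',cv2.resize(a[150:330,160:420],(780,540),interpolation=cv2.INTER_CUBIC)[:,:,::-1])
E
```

```text
30.1 [0.5199 0.0671 0.3971] -160.65 0.09408713252638395
```

View pics/w5b.png

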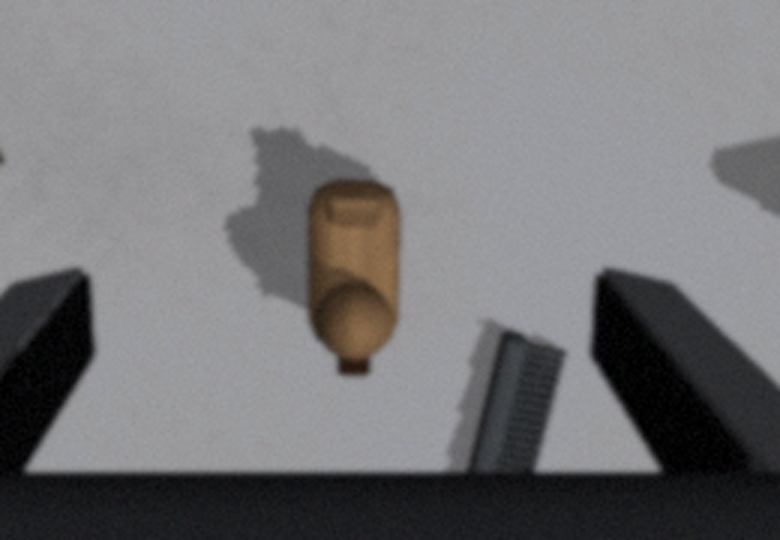

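```bash
python3 - <<'E'
from h import *
import pickle
s=pickle.load(open('w5.pkl','rb'))
P=lambda u,v,z: pt('wrist',160+u/3,150+v/3,z,s)
a=np.radians(19.35);A=np.array([np.cos(a),np.sin(a)])
r=P(354,184,.02);h=P(354,318,.045);print(r,h,r[:2]+.031*A,h[:2]-.015*A)
for u,v in((505,338),(560,352)):print(P(u,v,.01))
E
```

```text
[0.53158653 0.07636782 0.02      ] [0.57158739 0.09027721 0.045     ] [0.56083541 0.08663929] [0.5574347  0.08530714]
[0.57200556 0.15308258 0.01      ]
[0.57028492 0.17542115 0.01      ]
```

Request:
{"name": "step_arm", "arguments": {
  "delta_pos": [
    [0.02,0.01,-0.04],
    [0.019,0.009,-0.04],
    [0,0,-0.04],
    [0,0,-0.04],
    [0,0,-0.025],
    [0,0,-0.007],
    [0,0,0],
    [0,0,0]
  ],
  "turn": [0,0,0,0,0,0,0,0],
  "fingers": [0.75,0.75,0.75,0.75,0.75,0.75,0.75,0.75]
}}

```text
t: 30.95
eef_pos: [0.5597, 0.0868, 0.2069]
orientation: [[-0.943, -0.333, 0.003], [-0.333, 0.943, 0.0], [-0.003, -0.001, -1.0]]
force: [-0.1, 0.1, 0.8]
width: 0.0702
grip_force: 0.0
```

Request:
{"name": "step_arm", "arguments": {
  "delta_pos": [
    [0,0,0],
    [0,0,0],
    [0,0,0],
    [0,0,0],
    [0,0,0],
    [0,0,0],
    [0,0,0],
    [0,0,0]
  ],
  "turn": [0,0,0,0,0,0,0,0],
  "fingers": [0,0,0,0,0,0,0,0]
}}

```text
t: 31.75
eef_pos: [0.559, 0.0869, 0.2053]
orientation: [[-0.943, -0.333, 0.0], [-0.333, 0.943, -0.0], [-0.0, -0.0, -1.0]]
force: [0.3, -0.0, 2.0]
width: 0.0343
grip_force: 30.0
```

Request:
{"name": "step_arm", "arguments": {
  "delta_pos": [
    [0,0,0.04],
    [0,0,0.04],
    [0,0,0.04],
    [-0.0104,-0.033,0.04],
    [-0.0104,-0.033,0.04],
    [-0.0104,-0.033,0],
    [-0.0104,-0.033,0],
    [-0.0104,-0.033,0]
  ],
  "turn": [0,0,0,-5.1,-5.1,-5.1,-5.1,-5.1],
  "fingers": [0,0,0,0,0,0,0,0]
}}

```text
t: 32.55
eef_pos: [0.5073, -0.0755, 0.4007]
orientation: [[-0.994, 0.108, 0.0], [0.108, 0.994, 0.0], [-0.0, 0.0, -1.0]]
force: [0.8, 0.3, 0.6]
width: 0.0337
grip_force: 30.0
```

Request:
{"name": "step_arm", "arguments": {
  "delta_pos": [
    [-0.0104,-0.033,0],
    [-0.0104,-0.033,0],
    [-0.0104,-0.033,0],
    [-0.0104,-0.033,0],
    [-0.0104,-0.033,0],
    [-0.0104,-0.033,0],
    [-0.0104,-0.033,0],
    [-0.0104,-0.033,0]
  ],
  "turn": [-5.1,-5.1,-5.1,-5.1,-5.1,-5.1,-5.1,-5.1],
  "fingers": [0,0,0,0,0,0,0,0]
}}

```text
t: 33.35
eef_pos: [0.4241, -0.3396, 0.4001]
orientation: [[-0.682, 0.732, -0.0], [0.732, 0.682, 0.001], [0.001, 0.0, -1.0]]
force: [0.4, 0.6, -0.9]
width: 0.0333
grip_force: 30.0
```

Request:
{"name": "step_arm", "arguments": {
  "delta_pos": [
    [0,0,0],
    [0,0,0],
    [0,0,0],
    [0,0,0],
    [0,0,-0.04],
    [0,0,-0.04],
    [0,0,0],
    [0,0,0]
  ],
  "turn": [0,0,0,0,0,0,0,0],
  "fingers": [0,0,0,0,0,0,0,0]
}}

```text
t: 34.15
eef_pos: [0.4251, -0.3377, 0.3208]
orientation: [[-0.685, 0.728, -0.001], [0.728, 0.685, 0.001], [0.001, 0.0, -1.0]]
force: [-0.1, 0.0, 0.3]
width: 0.0339
grip_force: 30.0
```

Request:
{"name": "step_arm", "arguments": {
  "delta_pos": [
    [-0.0015,-0.003,-0.03],
    [0,0,-0.03],
    [0,0,-0.023],
    [0,0,0],
    [0,0,0],
    [0,0,0],
    [0,0,0],
    [0,0,0]
  ],
  "turn": [0,0,0,0,0,0,0,0],
  "fingers": [0,0,0,0,0,0.55,0.55,0.55]
}}

```text
t: 34.95
eef_pos: [0.4237, -0.3418, 0.2394]
orientation: [[-0.684, 0.729, 0.002], [0.729, 0.684, -0.002], [-0.003, 0.0, -1.0]]
force: [-0.3, -0.2, -0.0]
width: 0.0512
grip_force: 0.0
```

Request:
{"name": "step_arm", "arguments": {
  "delta_pos": [
    [0,0,0],
    [0,0,0.03],
    [0,0,0.04],
    [0,0,0.04],
    [0,0,0.04],
    [0,0,0.03],
    [0,0,0],
    [0,0,0]
  ],
  "turn": [0,0,0,0,0,0,0,0],
  "fingers": [0.55,0.55,0.55,0.55,0.55,1,1,1]
}}

```text
t: 35.75
eef_pos: [0.4233, -0.3414, 0.4181]
orientation: [[-0.684, 0.729, 0.001], [0.729, 0.684, -0.001], [-0.002, 0.0, -1.0]]
force: [-0.2, 0.6, -0.2]
width: 0.0728
grip_force: 0.0
```

```bash
python3 - <<'E'
from h import *
s,p,y=st();print(s['t'],p.round(4),y.round(2),s['width'])
a=snap('wrist','w6.png');b=snap('side','s6.png')
w=np.hstack([cv2.resize(a,(400,300)),cv2.resize(b[200:420,260:560],(400,293))[:293] if 0 else cv2.resize(b[200:420,260:560],(400,300))])
cv2.imwrite('pics/w6b.png',w[:,:,::-1])
E
```

```text
35.75 [ 0.4233 -0.3414  0.4181] 133.18 0.07278547508405932
```

View pics/w6b.png

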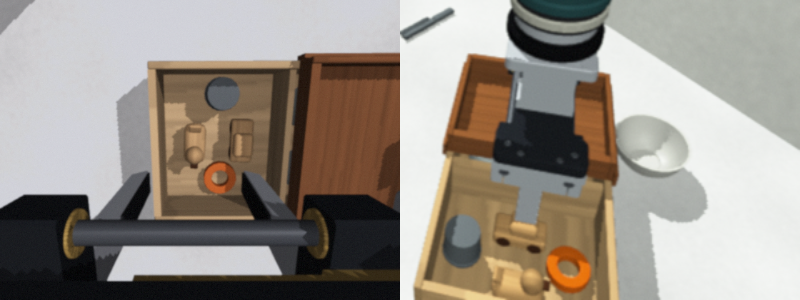

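All four toys lie in the bay; the tallest is the 50 mm duck. Now closing the tray.

Request:
{"name": "step_arm", "arguments": {
  "delta_pos": [
    [0.0303,0.0294,0],
    [0.0303,0.0294,0],
    [0.0303,0.0294,0],
    [0.0303,0.0294,0],
    [0.0303,0.0294,0],
    [0.0303,0.0294,0],
    [0.0304,0.0292,0],
    [0,0,0]
  ],
  "turn": [0.3,0,0,0,0,0,0,0],
  "fingers": [1,1,1,1,1,1,1,1]
}}

```text
t: 36.65
eef_pos: [0.638, -0.132, 0.4134]
orientation: [[-0.692, 0.722, -0.005], [0.722, 0.692, 0.004], [0.006, -0.001, -1.0]]
force: [0.5, 0.3, -0.2]
width: 0.094
grip_force: 0.0
```

Request:
{"name": "step_arm", "arguments": {
  "delta_pos": [
    [0,0,0],
    [0,0,-0.03],
    [0,0,-0.03],
    [0,0,-0.03],
    [0,0,-0.0096],
    [0,0,0],
    [0,0,0],
    [0,0,0]
  ],
  "turn": [0,0,0,0,0,0,0,0],
  "fingers": [1,1,1,1,1,1,1,1]
}}

```text
t: 37.45
eef_pos: [0.6357, -0.1363, 0.3206]
orientation: [[-0.688, 0.726, 0.004], [0.726, 0.688, -0.001], [-0.004, 0.002, -1.0]]
force: [0.6, 1.5, -0.2]
width: 0.0942
grip_force: 0.0
```

Request:
{"name": "step_arm", "arguments": {
  "delta_pos": [
    [0,0,0],
    [0,0,0],
    [0,0,0],
    [0,0,0],
    [0,0,0],
    [0,0,0],
    [0,0,0],
    [0,0,0]
  ],
  "turn": [0,0,0,0,0,0,0,0],
  "fingers": [0,0,0,0,0,0,0,0]
}}

```text
t: 38.25
eef_pos: [0.6355, -0.1358, 0.318]
orientation: [[-0.688, 0.726, -0.0], [0.726, 0.688, 0.0], [0.0, 0.0, -1.0]]
force: [-1.1, -0.0, 0.1]
width: 0.0337
grip_force: 0.0
```

Request:
{"name": "step_arm", "arguments": {
  "delta_pos": [
    [0,0,0],
    [0,0,0],
    [0,0,0],
    [0,0,0],
    [0,0,0],
    [0,0,0],
    [0,0,0],
    [0,0,0]
  ],
  "turn": [0,0,0,0,0,0,0,0],
  "fingers": [0,0,0,0,0,0,0,0]
}}

```text
t: 39.05
eef_pos: [0.6345, -0.137, 0.318]
orientation: [[-0.687, 0.727, -0.004], [0.727, 0.687, -0.002], [0.001, -0.004, -1.0]]
force: [-4.3, -2.9, 0.9]
width: 0.0097
grip_force: 30.0
```

Slide 0.178 m back: 11 rows of 15.5 mm, then small pushes.

Request:
{"name": "step_arm", "arguments": {
  "delta_pos": [
    [-0.0112,-0.0107,0],
    [-0.0112,-0.0107,0],
    [-0.0112,-0.0107,0],
    [-0.0112,-0.0107,0],
    [-0.0112,-0.0107,0],
    [-0.0112,-0.0107,0],
    [-0.0112,-0.0107,0],
    [-0.0112,-0.0107,0]
  ],
  "turn": [0,0,0,0,0,0,0,0],
  "fingers": [0,0,0,0,0,0,0,0]
}}

```text
t: 39.85
eef_pos: [0.5446, -0.222, 0.318]
orientation: [[-0.688, 0.726, -0.001], [0.726, 0.688, 0.001], [0.001, 0.0, -1.0]]
force: [-0.2, 3.4, 0.5]
width: 0.0095
grip_force: 30.0
```

Request:
{"name": "step_arm", "arguments": {
  "delta_pos": [
    [-0.0112,-0.0107,0],
    [-0.0112,-0.0107,0],
    [-0.0112,-0.0107,0],
    [-0.0022,-0.0021,0],
    [-0.0015,-0.0014,0],
    [-0.0015,-0.0014,0],
    [0,0,0],
    [0,0,0]
  ],
  "turn": [0,0,0,0,0,0,0,0],
  "fingers": [0,0,0,0,0,0,0,0]
}}

```text
t: 40.65
eef_pos: [0.5059, -0.2589, 0.318]
orientation: [[-0.688, 0.726, -0.003], [0.726, 0.688, 0.001], [0.002, -0.001, -1.0]]
force: [-3.5, 4.3, 2.0]
width: 0.0096
grip_force: 30.0
```

Request:
{"name": "step_arm", "arguments": {
  "delta_pos": [
    [-0.0015,-0.0014,0],
    [-0.0015,-0.0014,0],
    [0,0,0],
    [0,0,0],
    [0,0,0],
    [0,0,0],
    [0,0,0],
    [0,0,0]
  ],
  "turn": [0,0,0,0,0,0,0,0],
  "fingers": [0,0,0,0,0,0,0,0]
}}

```text
t: 41.45
eef_pos: [0.5042, -0.2604, 0.318]
orientation: [[-0.689, 0.725, 0.001], [0.725, 0.689, 0.004], [0.002, 0.004, -1.0]]
force: [1.4, 8.6, 0.5]
width: 0.0099
grip_force: 30.1
```

Request:
{"name": "step_arm", "arguments": {
  "delta_pos": [
    [0,0,0],
    [0,0,0],
    [0,0,0],
    [0,0,0],
    [0,0,0],
    [0,0,0.04],
    [0,0,0.04],
    [0,0,0.04]
  ],
  "turn": [0,0,0,0,0,0,0,0],
  "fingers": [0.5,0.5,0.5,0.5,0.5,0.5,0.5,0.5]
}}

```text
t: 42.25
eef_pos: [0.5039, -0.2613, 0.4392]
orientation: [[-0.688, 0.726, -0.001], [0.726, 0.688, 0.0], [0.0, -0.0, -1.0]]
force: [0.5, -0.5, 0.5]
width: 0.0471
grip_force: 0.0
```

Request:
{"name": "step_arm", "arguments": {
  "delta_pos": [
    [0.008,0.0368,0],
    [0.008,0.0368,0],
    [0.008,0.0368,0],
    [0.008,0.0368,0],
    [0.008,0.0368,0],
    [0.008,0.0368,0],
    [0.008,0.0368,0],
    [0.008,0.0368,0]
  ],
  "turn": [3.9,3.9,3.9,3.9,3.9,3.9,3.9,3.9],
  "fingers": [1,1,1,1,1,1,1,1]
}}

```text
t: 43.05
eef_pos: [0.5682, 0.0346, 0.4382]
orientation: [[-0.965, 0.262, 0.001], [0.262, 0.965, -0.0], [-0.001, -0.0, -1.0]]
force: [0.6, 0.3, -0.5]
width: 0.0942
grip_force: 0.0
```

Request:
{"name": "step_arm", "arguments": {
  "delta_pos": [
    [0.008,0.0368,0],
    [0.008,0.0368,0],
    [0.008,0.0368,0],
    [0.008,0.0368,0],
    [0.02,0,0],
    [0,0,0],
    [0,0,0],
    [0,0,0]
  ],
  "turn": [3.9,3.9,3.9,3.6,0,0,0,0],
  "fingers": [1,1,1,1,1,1,1,1]
}}

```text
t: 43.85
eef_pos: [0.6197, 0.1796, 0.4382]
orientation: [[-1.0, 0.002, -0.0], [0.002, 1.0, -0.0], [0.0, -0.0, -1.0]]
force: [-0.1, 0.4, -0.6]
width: 0.0939
grip_force: 0.0
```

```bash
python3 - <<'E'
from h import *
import pickle
s,p,y=st();print(s['t'],p.round(4),y.round(2),s['width'])
a=snap('wrist','w7.png');pickle.dump(s,open('w7.pkl','wb'));snap('top','top7.png')
cv2.imwrite('pics/w7b.png',cv2.resize(a,(800,600),interpolation=cv2.INTER_CUBIC)[:,:,::-1])
E
```

```text
43.85 [0.6197 0.1796 0.4382] 179.91 0.09387719156329911
```

View pics/w7b.png

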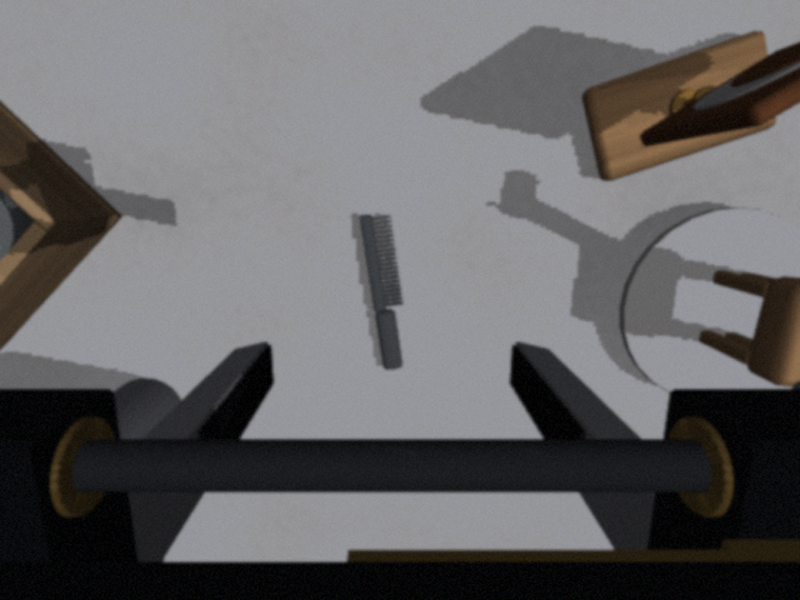

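The comb lies with tip at (378,214) and handle from (386,310) to (392,367).

```bash
python3 - <<'E'
from h import *
import pickle
s=pickle.load(open('w7.pkl','rb'));k=.7
P=lambda u,v,z: pt('wrist',u*k,v*k,z,s)
a,b=P(384.5,311,.01),P(392,368,.01);print(a,b,np.linalg.norm(a-b),(a+b)/2,np.degrees(np.arctan2(*(b-a)[[1,0]])))
t=P(366,215,.01);e=P(380,304,.01);print(t,e,np.degrees(np.arctan2(*(e-t)[[1,0]])))
print(P(378,340,.01),P(400,338,.01))
E
```

```text
[0.65368983 0.17345633 0.01      ] [0.70675652 0.18002882 0.01      ] 0.05347216300065392 [0.68022317 0.17674258 0.01      ] 7.060327708018401
[0.57073953 0.15826176 0.01      ] [0.64737593 0.16954222 0.01      ] 8.373495714586701
[0.6803071  0.16756268 0.01      ] [0.67845508 0.1871564  0.01      ]
```

Request:
{"name": "step_arm", "arguments": {
  "delta_pos": [
    [0.027,-0.002,-0.03],
    [0.0263,-0.0017,-0.04],
    [0,0,-0.04],
    [0,0,-0.04],
    [0,0,-0.04],
    [0,0,-0.03],
    [0,0,-0.0115],
    [0,0,0]
  ],
  "turn": [4,4.1,0,0,0,0,0,0],
  "fingers": [0.5,0.5,0.5,0.5,0.5,0.5,0.5,0.5]
}}

```text
t: 44.75
eef_pos: [0.6726, 0.1761, 0.2046]
orientation: [[-0.99, -0.14, -0.004], [-0.14, 0.99, -0.001], [0.004, -0.0, -1.0]]
force: [-0.9, 0.7, 0.0]
width: 0.047
grip_force: 0.0
```

Request:
{"name": "step_arm", "arguments": {
  "delta_pos": [
    [0,0,-0.004],
    [0,0,0],
    [0,0,0],
    [0,0,0],
    [0,0,0],
    [0,0,0],
    [0,0,0],
    [0,0,0]
  ],
  "turn": [0,0,0,0,0,0,0,0],
  "fingers": [0.5,0.5,0,0,0,0,0,0]
}}

```text
t: 45.55
eef_pos: [0.6735, 0.1767, 0.203]
orientation: [[-0.99, -0.14, 0.001], [-0.14, 0.99, 0.0], [-0.001, 0.0, -1.0]]
force: [-0.3, 0.7, 2.0]
width: 0.0177
grip_force: 30.0
```

Request:
{"name": "step_arm", "arguments": {
  "delta_pos": [
    [0,0,0.02],
    [0,0,0.04],
    [0,0,0.04],
    [0,0,0.04],
    [-0.0145,-0.037,0.04],
    [-0.0145,-0.037,0.02],
    [-0.0145,-0.037,0],
    [-0.0145,-0.037,0]
  ],
  "turn": [0,0,0,0,-3.9,-3.9,-3.9,-3.9],
  "fingers": [0,0,0,0,0,0,0,0]
}}

```text
t: 46.35
eef_pos: [0.6164, 0.0317, 0.3993]
orientation: [[-0.991, 0.133, 0.003], [0.133, 0.991, -0.0], [-0.003, 0.0, -1.0]]
force: [1.0, -0.2, 0.5]
width: 0.0179
grip_force: 30.0
```

Request:
{"name": "step_arm", "arguments": {
  "delta_pos": [
    [-0.0145,-0.037,0],
    [-0.0145,-0.037,0],
    [-0.0145,-0.037,0],
    [-0.0145,-0.037,0],
    [-0.0145,-0.037,0],
    [-0.0145,-0.037,0],
    [-0.0145,-0.037,0],
    [-0.0145,-0.037,0]
  ],
  "turn": [-3.9,-3.9,-3.9,-3.9,-3.9,-3.9,-3.9,-3.9],
  "fingers": [0,0,0,0,0,0,0,0]
}}

```text
t: 47.15
eef_pos: [0.5001, -0.2644, 0.3979]
orientation: [[-0.778, 0.628, 0.0], [0.628, 0.778, 0.0], [0.0, 0.0, -1.0]]
force: [1.8, 0.1, -0.3]
width: 0.0174
grip_force: 30.0
```

Request:
{"name": "step_arm", "arguments": {
  "delta_pos": [
    [-0.0145,-0.037,0],
    [-0.0145,-0.037,0],
    [0,0,0],
    [0,0,0],
    [0,0,0],
    [0,0,0],
    [0,0,0],
    [0,0,0]
  ],
  "turn": [-3.9,-3.9,0,0,0,0,0,0],
  "fingers": [0,0,0,0,0,0,0,0]
}}

```text
t: 47.95
eef_pos: [0.4725, -0.3363, 0.3982]
orientation: [[-0.689, 0.725, 0.0], [0.725, 0.689, -0.0], [-0.0, 0.0, -1.0]]
force: [-0.3, -0.6, -0.2]
width: 0.0175
grip_force: 30.0
```

```bash
python3 - <<'E'
from h import *
s,p,y=st();print(s['t'],p.round(4),y.round(2),s['width'])
a=snap('wrist','w8.png')
cv2.imwrite('pics/w8b.png',cv2.resize(a,(800,600),interpolation=cv2.INTER_CUBIC)[:,:,::-1])
E
```

```text
47.95 [ 0.4725 -0.3363  0.3982] 133.57 0.017458198791371348
```

View pics/w8b.png

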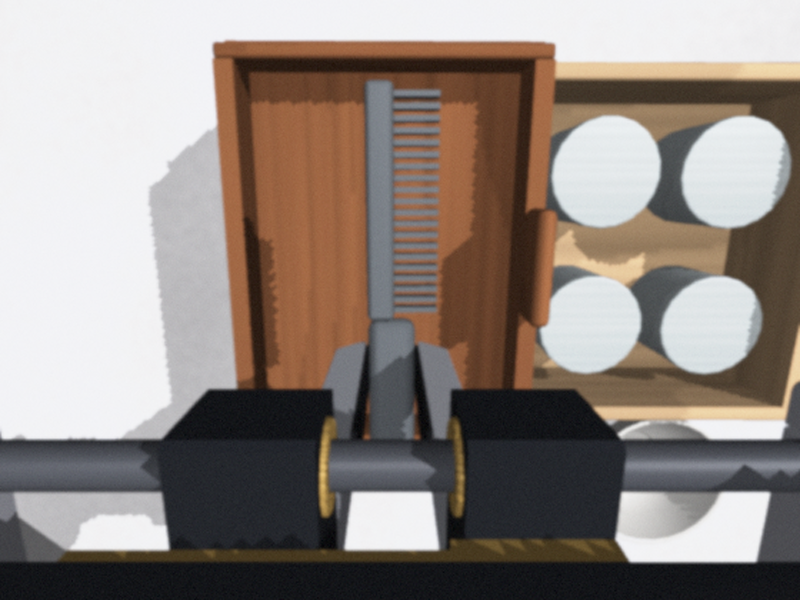

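The comb is held level above the tray. Lowering and releasing it.

Request:
{"name": "step_arm", "arguments": {
  "delta_pos": [
    [-0.001,-0.003,-0.03],
    [0,0,-0.03],
    [0,0,-0.03],
    [0,0,-0.007],
    [0,0,-0.004],
    [0,0,0],
    [0,0,0],
    [0,0,0]
  ],
  "turn": [0,0,0,0,0,0,0,0],
  "fingers": [0,0,0,0,0,0,0,0]
}}

```text
t: 48.8
eef_pos: [0.4714, -0.3404, 0.2989]
orientation: [[-0.688, 0.726, 0.003], [0.726, 0.688, -0.002], [-0.003, 0.0, -1.0]]
force: [-0.7, 0.3, -0.3]
width: 0.0178
grip_force: 30.0
```

Request:
{"name": "step_arm", "arguments": {
  "delta_pos": [
    [0,0,0],
    [0,0,0],
    [0,0,0],
    [0,0,0],
    [0,0,0],
    [0,0,0.04],
    [0,0,0.04],
    [0,0,0.04]
  ],
  "turn": [0,0,0,0,0,0,0,0],
  "fingers": [0.5,0.5,0.5,0.5,0.5,0.5,0.5,0.5]
}}

```text
t: 49.6
eef_pos: [0.4709, -0.34, 0.418]
orientation: [[-0.688, 0.726, -0.001], [0.726, 0.688, 0.001], [0.001, 0.0, -1.0]]
force: [0.1, -0.5, -0.3]
width: 0.047
grip_force: 0.0
```

```bash
python3 - <<'E'
from h import *
s,p,y=st();print(s['t'],p.round(4),y.round(2),s['width'])
snap('wrist','w9.png')
c=np.array([.486,.407])
print('rel sign',c-p[:2])
E
```

```text
49.6 [ 0.4709 -0.34    0.418 ] 133.47 0.04698556387319279
rel sign [0.01511849 0.74701235]
```

Request:
{"name": "step_arm", "arguments": {
  "delta_pos": [
    [0.001,0.04,0.01],
    [0.001,0.04,0.01],
    [0.001,0.04,0.01],
    [0.001,0.04,0.01],
    [0.001,0.04,0.01],
    [0.001,0.04,0],
    [0.001,0.04,0],
    [0.001,0.04,0]
  ],
  "turn": [-2,-2,-2,-2,-2,-2,-2,-2],
  "fingers": [1,1,1,1,1,1,1,1]
}}

```text
t: 50.45
eef_pos: [0.4787, -0.0186, 0.4671]
orientation: [[-0.46, 0.888, 0.001], [0.888, 0.46, -0.0], [-0.0, 0.001, -1.0]]
force: [0.2, -0.0, 0.8]
width: 0.0934
grip_force: 0.0
```

Request:
{"name": "step_arm", "arguments": {
  "delta_pos": [
    [0.001,0.04,0],
    [0.001,0.04,0],
    [0.001,0.04,0],
    [0.001,0.04,0],
    [0.001,0.04,0],
    [0.001,0.04,0],
    [0.001,0.04,0],
    [0.001,0.04,0]
  ],
  "turn": [-1,-1,-1,-1,-1,-1,-1,-1],
  "fingers": [1,1,1,1,1,1,1,1]
}}

```text
t: 51.25
eef_pos: [0.4867, 0.3015, 0.4669]
orientation: [[-0.333, 0.943, 0.0], [0.943, 0.333, -0.0], [-0.0, 0.0, -1.0]]
force: [-0.2, -0.0, -0.2]
width: 0.0939
grip_force: 0.0
```

Request:
{"name": "step_arm", "arguments": {
  "delta_pos": [
    [0,0.02,0],
    [0,0,0],
    [0,0,0],
    [0,0,0],
    [0,0,0],
    [0,0,0],
    [0,0,0],
    [0,0,0]
  ],
  "turn": [0,0,0,0,0,0,0,0],
  "fingers": [1,1,1,1,1,1,1,1]
}}

```text
t: 52.05
eef_pos: [0.4871, 0.3194, 0.4672]
orientation: [[-0.333, 0.943, 0.0], [0.943, 0.333, 0.0], [-0.0, 0.0, -1.0]]
force: [0.1, 0.2, -1.1]
width: 0.0937
grip_force: 0.0
```

```bash
python3 - <<'E'
from h import *
import pickle
s,p,y=st();print(s['t'],p.round(4),y.round(2),s['width'])
a=snap('wrist','w10.png');pickle.dump(s,open('w10.pkl','wb'))
cv2.imwrite('pics/w10b.png',cv2.resize(a,(800,600),interpolation=cv2.INTER_CUBIC)[:,:,::-1])
E
```

```text
52.05 [0.4871 0.3194 0.4672] 109.44 0.09371735969888369
```

View pics/w10b.png

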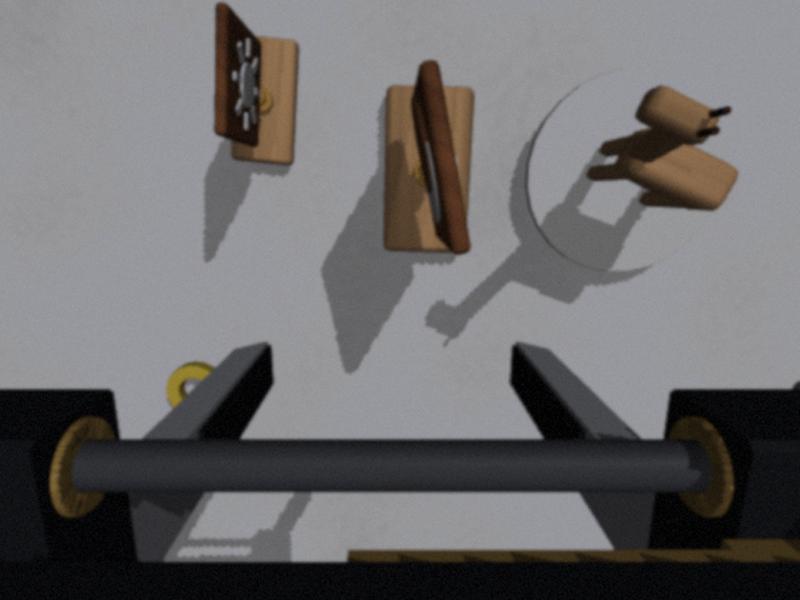

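The big sign's foot spans (388,87) to (466,251). The board's top edge runs from (428,65) to (459,250), with the moon face on its left (robot side).

```bash
python3 - <<'E'
from h import *
import pickle
s=pickle.load(open('w10.pkl','rb'));k=.7
P=lambda u,v,z: pt('wrist',u*k,v*k,z,s)[:2]
f=np.array([P(u,v,.018) for u,v in((388,86),(473,88),(465,251),(384,249))])
ang=lambda d:np.degrees(np.arctan2(d[1],d[0]))
print('foot',f.mean(0),np.linalg.norm(f[1]-f[0]),np.linalg.norm(f[3]-f[0]),ang(f[0]-f[3]),ang(f[1]-f[2]),ang(f[1]-f[0])+90)
a,b=P(428,63,.162),P(460,251,.162);print('board',(a+b)/2,np.linalg.norm(a-b),ang(a-b))
print('board w',np.linalg.norm(P(418,65,.162)-P(439,62,.162)))
E
```

```text
foot [0.48756917 0.40819957] 0.07070166577619402 0.13547411214777016 107.88479146035243 108.71000464468527 108.2345787481359
board [0.48685565 0.40807968] 0.10499480321487187 120.96962783772638
board w 0.011557452973419357
```

Request:
{"name": "step_arm", "arguments": {
  "delta_pos": [
    [0,0.03,0],
    [0,0.03,0],
    [0,0.0288,0],
    [0,0,-0.03],
    [0,0,-0.03],
    [0,0,-0.03],
    [0,0,-0.03],
    [0,0,-0.012]
  ],
  "turn": [4,4,3.5,0,0,0,0,0],
  "fingers": [1,1,1,1,1,1,1,1]
}}

```text
t: 52.9
eef_pos: [0.4864, 0.4083, 0.3309]
orientation: [[-0.515, 0.857, -0.005], [0.857, 0.515, -0.004], [-0.0, -0.006, -1.0]]
force: [-0.4, -0.3, 0.4]
width: 0.0941
grip_force: 0.0
```

Request:
{"name": "step_arm", "arguments": {
  "delta_pos": [
    [0,0,0],
    [0,0,0],
    [0,0,0],
    [0,0,0],
    [0,0,0],
    [0,0,0],
    [0,0,0],
    [0,0,0]
  ],
  "turn": [0,0,0,0,0,0,0,0],
  "fingers": [0.5,0.5,0.5,0.5,0.5,0.5,0.5,0.4]
}}

```text
t: 53.7
eef_pos: [0.487, 0.4087, 0.3351]
orientation: [[-0.515, 0.857, 0.0], [0.857, 0.515, 0.0], [0.0, 0.0, -1.0]]
force: [0.2, 0.7, 0.4]
width: 0.0417
grip_force: 0.0
```

Request:
{"name": "step_arm", "arguments": {
  "delta_pos": [
    [0,0,0],
    [0,0,0],
    [0,0,0],
    [0,0,0],
    [0,0,0],
    [0,0,0],
    [0,0,0],
    [0,0,0]
  ],
  "turn": [0,0,0,0,0,0,0,0],
  "fingers": [0,0,0,0,0,0,0,0]
}}

```text
t: 54.5
eef_pos: [0.4878, 0.409, 0.335]
orientation: [[-0.515, 0.857, 0.003], [0.857, 0.515, 0.002], [0.0, 0.003, -1.0]]
force: [4.0, 2.4, -2.1]
width: 0.0114
grip_force: 30.0
```

Gripped at 11.4 mm (board 12 mm). Turn +100°.

Request:
{"name": "step_arm", "arguments": {
  "delta_pos": [
    [0,0,0],
    [0,0,0],
    [0,0,0],
    [0,0,0],
    [0,0,0],
    [0,0,0],
    [0,0,0],
    [0,0,0]
  ],
  "turn": [5,5,5,5,5,5,5,5],
  "fingers": [0,0,0,0,0,0,0,0]
}}

```text
t: 55.3
eef_pos: [0.4876, 0.4088, 0.335]
orientation: [[-0.946, 0.323, 0.002], [0.323, 0.946, 0.001], [-0.001, 0.001, -1.0]]
force: [3.1, 1.4, -1.9]
width: 0.0122
grip_force: 30.0
```

Request:
{"name": "step_arm", "arguments": {
  "delta_pos": [
    [0,0,0],
    [0,0,0],
    [0,0,0],
    [0,0,0],
    [0,0,0],
    [0,0,0],
    [0,0,0],
    [0,0,0]
  ],
  "turn": [5,5,5,5,5,5,5,5],
  "fingers": [0,0,0,0,0,0,0,0]
}}

```text
t: 56.1
eef_pos: [0.4876, 0.4084, 0.3349]
orientation: [[-0.933, -0.361, 0.002], [-0.361, 0.933, -0.0], [-0.001, -0.001, -1.0]]
force: [3.3, -0.1, -1.4]
width: 0.0116
grip_force: 30.0
```

Request:
{"name": "step_arm", "arguments": {
  "delta_pos": [
    [0,0,0],
    [0,0,0],
    [0,0,0],
    [0,0,0],
    [0,0,0],
    [0,0,0],
    [0,0,0],
    [0,0,0]
  ],
  "turn": [5,5,5,5,0,0,0,0],
  "fingers": [0,0,0,0,0,0,0,0]
}}

```text
t: 56.9
eef_pos: [0.4877, 0.4083, 0.335]
orientation: [[-0.756, -0.654, 0.002], [-0.654, 0.756, -0.001], [-0.001, -0.002, -1.0]]
force: [6.6, -0.9, -2.1]
width: 0.0119
grip_force: 30.0
```

Request:
{"name": "step_arm", "arguments": {
  "delta_pos": [
    [0,0,0],
    [0,0,0],
    [0,0,0],
    [0,0,0],
    [0,0,0],
    [0,0,0],
    [0,0,0.03],
    [0,0,0.03]
  ],
  "turn": [0,0,0,0,0,0,0,0],
  "fingers": [0.6,0.6,0.6,0.6,0.6,0.6,0.6,0.6]
}}

```text
t: 57.7
eef_pos: [0.4869, 0.4086, 0.3941]
orientation: [[-0.755, -0.656, -0.003], [-0.656, 0.755, -0.002], [0.004, 0.001, -1.0]]
force: [0.6, 0.4, 0.1]
width: 0.0562
grip_force: 0.0
```

Request:
{"name": "step_arm", "arguments": {
  "delta_pos": [
    [0,0,0],
    [0,0,0],
    [0,0,0],
    [0,0,0],
    [0,0,0],
    [0,0,0],
    [0,0,0],
    [0,0,0]
  ],
  "turn": [-8,-8,-8,-8,-8,-8,-8,-8],
  "fingers": [0.6,0.6,0.6,0.6,0.6,0.6,0.6,0.6]
}}

```text
t: 58.5
eef_pos: [0.487, 0.4087, 0.395]
orientation: [[-0.918, 0.396, -0.0], [0.396, 0.918, 0.0], [0.0, 0.0, -1.0]]
force: [0.0, 0.2, 0.2]
width: 0.0564
grip_force: 0.0
```

Request:
{"name": "step_arm", "arguments": {
  "delta_pos": [
    [0,0,0],
    [0,0,0],
    [0,0,0],
    [0,0,0],
    [0,0,0],
    [0,0,0],
    [0,0,0],
    [0,0,0]
  ],
  "turn": [-8,-8,-8,-8,-8,-8,-8,-8],
  "fingers": [0.6,0.6,0.6,0.6,0.6,0.6,0.6,0.6]
}}

```text
t: 59.3
eef_pos: [0.487, 0.4087, 0.395]
orientation: [[-0.046, 0.999, -0.0], [0.999, 0.046, -0.0], [-0.0, -0.0, -1.0]]
force: [-0.4, 0.4, 1.1]
width: 0.0562
grip_force: 0.0
```

Request:
{"name": "step_arm", "arguments": {
  "delta_pos": [
    [0,0,0],
    [0,0,0],
    [0,0,0],
    [0,0,0],
    [0,0,0],
    [0,0,0],
    [0,0,0],
    [0,0,0]
  ],
  "turn": [-8,-8,-8,-8,-8,-8,-4,0],
  "fingers": [0.6,0.6,0.6,0.6,0.6,0.6,0.6,0.6]
}}

```text
t: 60.1
eef_pos: [0.487, 0.4087, 0.395]
orientation: [[0.755, 0.656, -0.0], [0.656, -0.755, -0.0], [-0.0, -0.0, -1.0]]
force: [0.0, 0.9, 0.1]
width: 0.0564
grip_force: 0.0
```

```bash
python3 - <<'E'
from h import *
s,p,y=st();print(s['t'],p.round(4),y.round(2),s['width'],s['joint_positions'].round(2))
E
```

```text
60.1 [0.487  0.4087 0.395 ] 40.99 0.056437512356302934 [0.61 0.28 1.16 0.   1.7  1.46]
```

Down, pinch, turn +67.3° to 108.3°, release, rise.

Request:
{"name": "step_arm", "arguments": {
  "delta_pos": [
    [0,0,-0.03],
    [0,0,-0.03],
    [0,0,0],
    [0,0,0],
    [0,0,0],
    [0,0,0],
    [0,0,0],
    [0,0,0]
  ],
  "turn": [0,0,0,0,0,0,0,0],
  "fingers": [0.6,0.6,0.6,0,0,0,0,0]
}}

```text
t: 60.9
eef_pos: [0.4871, 0.4087, 0.3361]
orientation: [[0.755, 0.656, 0.001], [0.656, -0.755, 0.001], [0.002, 0.0, -1.0]]
force: [-0.3, -0.3, 0.4]
width: 0.0197
grip_force: 0.0
```

Request:
{"name": "step_arm", "arguments": {
  "delta_pos": [
    [0,0,0],
    [0,0,0],
    [0,0,0],
    [0,0,0],
    [0,0,0],
    [0,0,0],
    [0,0,0],
    [0,0,0]
  ],
  "turn": [0,0,0,0,0,0,0,0],
  "fingers": [0,0,0,0,0,0,0,0]
}}

```text
t: 61.7
eef_pos: [0.4875, 0.4082, 0.3356]
orientation: [[0.755, 0.655, 0.002], [0.655, -0.755, -0.001], [0.001, 0.002, -1.0]]
force: [4.2, -3.9, 3.0]
width: 0.0119
grip_force: 30.0
```

Request:
{"name": "step_arm", "arguments": {
  "delta_pos": [
    [0,0,0],
    [0,0,0],
    [0,0,0],
    [0,0,0],
    [0,0,0],
    [0,0,0],
    [0,0,0],
    [0,0,0]
  ],
  "turn": [5,5,5,5,5,5,5,5],
  "fingers": [0,0,0,0,0,0,0,0]
}}

```text
t: 62.5
eef_pos: [0.4879, 0.408, 0.3356]
orientation: [[0.155, 0.988, 0.003], [0.988, -0.155, -0.001], [-0.001, 0.003, -1.0]]
force: [4.3, -4.1, 3.5]
width: 0.0118
grip_force: 30.0
```

Request:
{"name": "step_arm", "arguments": {
  "delta_pos": [
    [0,0,0],
    [0,0,0],
    [0,0,0],
    [0,0,0],
    [0,0,0],
    [0,0,0],
    [0,0,0],
    [0,0,0]
  ],
  "turn": [5,5,5,5,5,2.3,0,0],
  "fingers": [0,0,0,0,0,0,0,0]
}}

```text
t: 63.3
eef_pos: [0.4882, 0.4079, 0.3356]
orientation: [[-0.312, 0.95, 0.004], [0.95, 0.312, -0.001], [-0.002, 0.004, -1.0]]
force: [6.6, -3.9, 1.6]
width: 0.0118
grip_force: 30.0
```

Request:
{"name": "step_arm", "arguments": {
  "delta_pos": [
    [0,0,0],
    [0,0,0],
    [0,0,0],
    [0,0,0],
    [0,0,0],
    [0,0,0],
    [0,0,0.03],
    [0,0,0.03]
  ],
  "turn": [0,0,0,0,0,0,0,0],
  "fingers": [0.6,0.6,0.6,0.6,0.6,0.6,0.6,0.6]
}}

```text
t: 64.1
eef_pos: [0.4868, 0.4086, 0.3941]
orientation: [[-0.314, 0.95, -0.003], [0.95, 0.314, -0.002], [-0.001, -0.004, -1.0]]
force: [0.6, -0.4, 0.7]
width: 0.0563
grip_force: 0.0
```

Request:
{"name": "step_arm", "arguments": {
  "delta_pos": [
    [0,-0.03,0.03],
    [0,-0.03,0.03],
    [0,-0.03,0.01],
    [0,0,0],
    [0,0,0],
    [0,0,0],
    [0,0,0],
    [0,0,0]
  ],
  "turn": [0,0,0,0,0,0,0,0],
  "fingers": [1,1,1,1,1,1,1,1]
}}

```text
t: 64.9
eef_pos: [0.487, 0.3195, 0.4637]
orientation: [[-0.315, 0.949, -0.002], [0.949, 0.315, -0.001], [-0.0, -0.002, -1.0]]
force: [0.4, 0.6, -0.4]
width: 0.0942
grip_force: 0.0
```

```bash
python3 - <<'E'
from h import *
import pickle
s,p,y=st();print(s['t'],p.round(4),y.round(2),s['width'])
a=snap('wrist','w11.png');pickle.dump(s,open('w11.pkl','wb'));b=snap('side','s11.png');
w=np.hstack([cv2.resize(a,(400,300)),cv2.resize(b,(400,300))])
w=np.vstack([cv2.resize(a[20:200,140:540],(800,360))[:, :],cv2.resize(b[120:240,100:560],(800,208))])
cv2.imwrite('pics/w11b.png',w[:,:,::-1])
E
```

```text
64.9 [0.487  0.3195 0.4637] 108.34 0.09420739414784675
```

View pics/w11b.png

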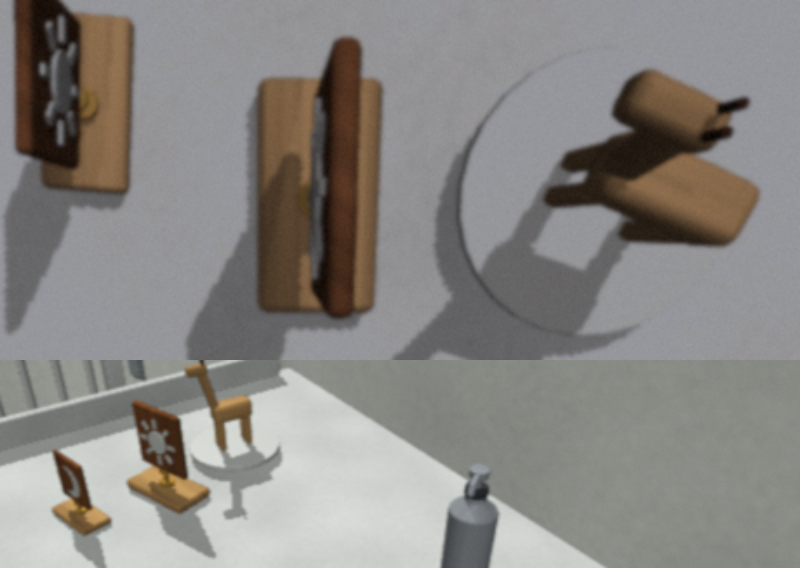

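The sign's sun now faces the robot side, so the moon faces +x, and the board is square with its foot. One last look at the tray and comb.

```bash
python3 - <<'E'
from h import *
t=snap('top','t12.png');b=cv2.imread('pics/s11.png')[:,:,::-1]
w=np.hstack([cv2.resize(t[120:330,310:520],(400,400),interpolation=cv2.INTER_CUBIC),cv2.resize(b[210:420,260:500],(400,400),interpolation=cv2.INTER_CUBIC)])
cv2.imwrite('pics/f.png',w[:,:,::-1])
E
```

```text
(no output)
```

View pics/f.png

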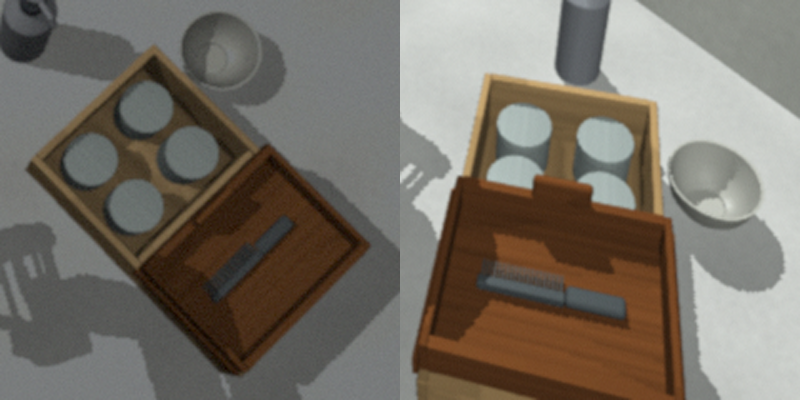

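The tray is home, the comb lies flat in it, and the bystanders are where they were. Handing in.

```bash
python3 -c "
from cell import arm
print(arm.sign_off())"
```

```text
the job is handed in; nothing more can be done
None
```

Job handed in with no verdict returned: my last pictures show the tray shut home over the four toys (seen in the bay before I closed it), the comb flat in the tray, the sign turned so the moon faces +x square with its foot, and the pump bottle, bowl and giraffe apparently where they stood.

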